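# Bush the knob blank and hold it in the drill jig

### The arm

A 6-joint arm with a two-finger parallel gripper is mounted at the origin on the work surface; the furniture and walls round the work are solid. World frame = base frame: x ahead of the robot, y to its left, z up, the work surface at z = 0. Lengths are in mm, angles in rad, forces in N, time in s.
With the tool pointing down it reaches from about 275 to 825 mm from the base axis. Payload 5.2 kg.
Tool frame: the origin (TCP) lies at the very end of the fingers, on their centre line; the grasp point (between the pads) lies arm.grip_point_offset behind it (arm.grip_point_offset is the distance from the TCP to the grasp point, in mm); z points along the fingers, x is the direction in which the jaws open and shut, and the axes are right-handed (so a half turn about z gives the same grasp; the last joint's range is limited). The gripper opens to 93 mm and grips with 3 to 60 N. Pads are 15 mm wide; open, the fingers measure 128 mm over their backs; the gripper's body (75 mm by 188 mm) begins 65 mm behind the grasp point.
Start: joints at [0.976, 0.259, 1.535, -0, 1.348, -0.203], TCP at [209.998, 508.336, 218.653] pointing down, gripper open.
Joint ranges: [-3.14, 3.14], [-0.91, 2.08], [0.19, 2.58], [-1.22, 4.36], [0.22, 2.71], [-3.12, 3.12]. Speed limits (rad/s): [2.57, 2.57, 3.14, 3.14, 3.14, 3.14].

### API

Orientations are given as [roll, pitch, yaw] about the fixed x, y, z axes, in that order (R = Rz(yaw) Ry(pitch) Rx(roll)).
In Python, from rig import arm gives the robot as it stands. The module is installed in compiled form; this text tells all that it offers.
- The arm moves only by the tool apply_moves, never from a script. Its argument "moves" is a list that holds one entry, the list of rows, each a list of 7 numbers: the turn, a rotation vector about the tool's x, y, z in rad, then the shift along the tool's x, y, z in mm, then the finger opening in mm, from 0 to 93. A call has exactly 8 rows; each row is the pose to reach, as a shift and turn from the pose commanded when the call began, along the tool's axes at that moment; what a row does not reach only later rows make up. A row lasts 1/8 s, in which the tool goes at most 62.5 mm and 10.7 degrees, less where a joint would pass 70% of its speed; a pose out of reach is approached as far as the arm can. A call with a gripper value outside its range is refused whole. The fingers move at their own pace and stop on an object; the grip force is fixed at half the most. Time passes only in rows, so rows that repeat a pose let the fingers close, or fill a call up. It gives the time, the measured TCP pose, the force and the opening at its end, in the units of the state.
- arm.sense(): the state, without advancing time (a new reading comes with each control period).
- arm.snapshot(name): name is "scene" or "top" or "wrist"; returns the picture (400x640x3 uint8, blue, green, red); there is no depth.
- arm.camera_params(name): a dict with "vertical_fov" (degrees; the focal length in pixels is half the picture's height over the tangent of half this angle, whatever the lens; pixels are square), "cx", "cy" (the principal point, pixels), "T" (4x4, takes a point from camera to world coordinates). Camera axes: x right, y up, looking along -z (the intrinsics and any distortion apply to the point x, -y, -z); pixel columns grow to the right and rows downward; lengths in mm; the calibration is good to about 2 mm. A picture is of the moment at which its call begins: read the wrist's pose just before it. camera_params takes no time and is no camera call; for the wrist camera it gives the pose at the moment of the call.
- arm.job_done(): hands the job in, once; it reports no verdict.
Trained networks look in the newest picture that a camera, given by its name, has taken for a name from the list of things; names that differ only in an ending like _2 or _b are one class to them, and where a whole thing is asked for, a point or a joint stands for the part that bears it (a point fixed in the world has none). Each returns a list of dicts, best first, with "confidence" (0 to 1); they miss things now and then, are a little off and sometimes report something else, mostly with a low value. They report only what shows in the picture. A call takes as long as a camera call. They do not tell look-alikes from the thing itself.
- arm.recognise(camera, label): "extent" ([left, top, right, bottom] in pixels, round what is visible of it).
- arm.outline_of(camera, label): "pixels" (400x640 bool, what is visible of it) and "extent" ([left, top, right, bottom] in pixels, round what is visible of it).
The state is a dict: "time": time; "q": joint angles; "joint_velocities": joint speeds; "effort": joint torques, N m; "tcp_pos": TCP position; "orientation": TCP orientation; "ft_force": force on the tool from outside, world axes, zero at the start; "torque": the same for the moment, N m; "grip_width": finger opening in mm.
Only numpy, scipy, OpenCV 4.12 (cv2) and the standard library are available. Lean on these libraries where they do the work, as an engineer would, in place of code of your own. Each camera call takes 0.05 s, during which the arm holds its last target.

### The job

Fit the brass bush into the bore of the wooden knob blank until its collar sits down on the wood, then stand the blank, bush upward, on the drill jig and press it firmly into the corner, square and flat against both metal fences at once, ready for the set-screw hole. Finish while still holding: when the program ends the gripper must still be on the blank, pressing it against both fences. Leave the other things on the bench where they are, and mind the microscope that hangs over the bench: the arm has room round its left side.

Things in the scene. Friction and masses are not known exactly. Their poses are not given: they have to be found in the camera images.
- block_center (a point): Centre (half-way up) of the knob blank: loose, wood, 44 x 44 x 46 mm tall, 0.05 to 0.1 kg, standing on the bench, bore upward; z up, x and y normal to its four equal sides. A blind bore, 21.5 mm diameter, 38 mm deep, its mouth chamfered 2 mm, opens in the middle of its top. The spare blank farther off is about as large but has no hole.
- bush_center (a point): Centre (half-way up) of the brass bush, 57 mm long, 0.08 kg, standing loose on its lower end; z up along it. From below: 36 mm of 20 mm diameter with a tapered foot (goes into the bore), a stop collar 30 mm diameter x 3 mm, a neck 20 mm diameter x 18 mm. Home, the collar rests on the blank's top, 21 mm stand proud and this point is 15.5 mm above the blank's centre.
- jig_corner (a point): Inner corner of the fixed drill jig, where its fence faces meet, on top of its plywood base (8 mm above the bench). It is open toward -x, -y; the base reaches 68 mm that way and 22 mm toward +x, +y. A blank in place has its centre at x = y = -22 mm, 23 mm above this point. The fixed microscope in front of the robot fills x 0.14 to 0.35, y -0.29 to 0.21, 0.26 to 0.63 m above the bench.
- back_fence: Rigid aluminium fence on the jig base, 14 mm thick, its top 28 mm above the bench. Origin 8 mm below jig_corner, same axes; contact face x = 0 from y = -5 to -65 mm, the fence lies on the +x side of it. A steel drill bush goes through it at y = -22 mm.
- side_fence: The other aluminium fence, same size, origin and axes as back_fence; its contact face is y = 0 from x = -5 to -65 mm, the fence lies on the +y side of it.
- knob_block: The knob blank again, as a body; its origin is the centre of its underside.
- brass_bush: The brass bush again, as a body; its origin is the centre of its lower end.
- spare_blank: A bystander: solid wooden blank 50 x 52 mm, 48 mm tall, no hole; origin at the centre of its underside. Leave it alone.
- beech_plug: A bystander: short round wooden plug, 35 mm in diameter, 39 mm tall. Leave it alone.
- turned_finial: A bystander: slender turned wooden finial, 34 mm in diameter, 83 mm tall. Leave it alone.
- blank_3: A bystander: dark wooden strip 26 x 110 mm, 24 mm tall. Leave it alone.
- marker: A bystander: pen, 135 mm long, lying on the bench. Leave it alone.
There are look-alikes about, which are no part of the job. Leave any turquoise look-alike of the part that bears jig_corner alone.

How it is judged:
By the outcome, as a careful person would: the job done as asked, in the order asked, and still so for the second after the job is handed in, while the arm keeps its last pose, push and grip.
It also fails if it takes over 61 s, if anything falls off the work surface, if the arm or the gripper's body presses on something with over 40 N, if the wrist force passes 120 N, or if a joint passes its speed limit or range.

## Working session

There is one attempt and no reset: what is moved stays moved. The work goes in short steps, Python scripts to look and compute and a tool call to move; the robot and the scene stay as the last step left them, time stands still between calls to the robot, and variables do not carry over. Pictures are saved under pics/ and viewed, and the job is handed in when it is done.

Besides the shell and the picture viewer there is one more tool, called after "Emit:" by a JSON object that holds its "name" and its "arguments". apply_moves: Moves the arm, as the interface text tells. Its arguments: {"type":"object","properties":{"moves":{"type":"array"}},"required":["moves"]}

```bash
mkdir -p pics; ls; python3 - <<'E'
from rig import arm
import cv2
print(arm.sense(), arm.grip_point_offset)
for n in ("scene","top","wrist"):
    im=arm.snapshot(n); cv2.imwrite(f"pics/{n}0.png",im)
    print(n,{k:(v.tolist() if hasattr(v,'tolist') else v) for k,v in arm.camera_params(n).items()})
E
```

```text
pics
{'time': 0.0, 'q': array([ 9.76197959e-01,  2.59371456e-01,  1.53605845e+00, -2.01243473e-06,
        1.34800937e+00, -2.02774482e-01]), 'joint_velocities': array([-0.00026254,  0.0002145 ,  0.00193139, -0.0002464 ,  0.00167065,
        0.00104347]), 'effort': array([-2.90182033e-04, -4.37328601e+01, -2.83999443e+01,  7.18369824e-02,
        4.16278210e-02, -1.57459085e-04]), 'tcp_pos': array([209.6878257 , 507.87445133, 217.81228828]), 'orientation': array([-3.14122269e+00,  1.80918092e-03,  1.17897322e+00]), 'ft_force': array([-1.0407403 , -0.55536763,  0.10989728]), 'torque': array([-0.04837468,  0.00586187, -0.0102089 ]), 'grip_width': 92.57643389775761} 18.8
scene {'vertical_fov': 52.511606835759274, 'cx': 319.1904879374437, 'cy': 199.7425963825976, 'T': [[0.977869996285931, -0.13079444946866456, 0.16328834113904764, 666.4832462531997], [0.2091984269970666, 0.6019381519154223, -0.7706532809315735, -508.1283900462491], [0.002507689316091845, 0.7877583850755475, 0.6159792514666864, 594.0274272897709], [0.0, 0.0, 0.0, 1.0]]}
top {'vertical_fov': 45.3602792892402, 'cx': 324.6116070088525, 'cy': 192.60991617443625, 'T': [[-0.02397725122575794, 0.9946039585929473, -0.10093590528100292, 392.97719959231773], [-0.9997108995347878, -0.02403559985903189, 0.0006381933579088012, 170.45010780865033], [-0.0017913053906195345, 0.10092202678630277, 0.9948927257419977, 1327.5069593202913], [0.0, 0.0, 0.0, 1.0]]}
wrist {'vertical_fov': 61.558802785186785, 'cx': 317.49122009510944, 'cy': 193.5747238825079, 'T': [[0.38135062438295975, -0.8966305139397673, -0.2250009394532222, 146.72257156722188], [0.9244285268944621, 0.36938211287080464, 0.09480903625093973, 532.873130045387], [-0.001897352486666922, -0.24415277218005507, 0.9697349245491432, 384.93329697990606], [0.0, 0.0, 0.0, 1.0]]}
```

View pics/scene0.png

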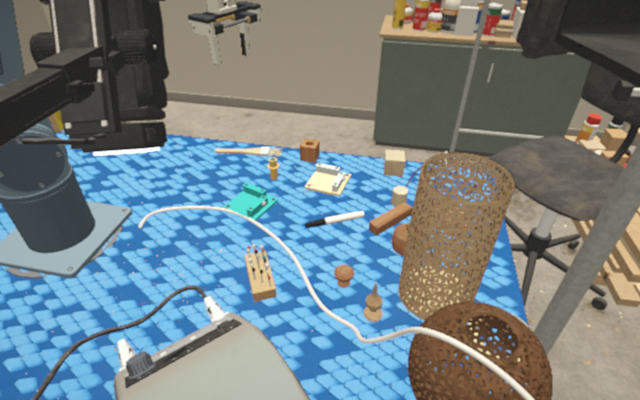

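View pics/top0.png

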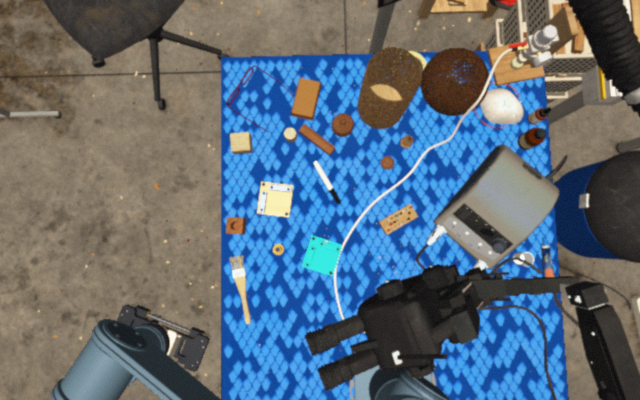

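View pics/wrist0.png

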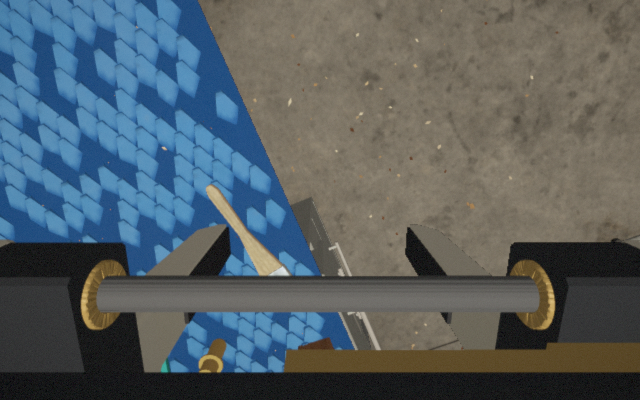

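The top view shows two jigs: pale plywood at (275,198) and turquoise at (322,255). The turquoise one is the excluded look-alike. The blank with the hole is at (235,225) and the solid spare at (240,142). The bush is at (278,249). I'll measure them and confirm with an enlarged crop.

```bash
cat > h.py <<'E'
from rig import arm
import numpy as np, cv2
def ray(cam,u,v,P=None):
    P=P or arm.camera_params(cam); T=np.array(P["T"]); f=200/np.tan(np.radians(P["vertical_fov"])/2)
    d=T[:3,:3]@np.array([(u-P["cx"])/f,-(v-P["cy"])/f,-1]); return T[:3,3],d
def atz(cam,u,v,z,P=None):
    o,d=ray(cam,u,v,P); return o+d*(z-o[2])/d[2]
def proj(cam,p,P=None):
    P=P or arm.camera_params(cam); T=np.array(P["T"]); f=200/np.tan(np.radians(P["vertical_fov"])/2)
    c=T[:3,:3].T@(np.array(p)-T[:3,3]); return np.array([P["cx"]+f*c[0]/-c[2],P["cy"]-f*c[1]/-c[2]])
def tri(obs):
    A=np.zeros((3,3));b=np.zeros(3)
    for c,u,v in obs:
        o,d=ray(c,u,v);d=d/np.linalg.norm(d);M=np.eye(3)-np.outer(d,d);A+=M;b+=M@o
    return np.linalg.solve(A,b)
E
python3 - <<'E'
from h import *
arm.snapshot("top")
for l in ("knob_block","brass_bush","jig_corner"):
    for r in arm.outline_of("top",l)[:3]:
        m=r["pixels"]; ys,xs=np.nonzero(m); print(l,r["confidence"],r["extent"],xs.mean(),ys.mean(),m.sum(), atz("top",xs.mean(),ys.mean(),{"k":46,"b":30,"j":8}[l[0]]).round(1))
im=cv2.imread("pics/top0.png")
cv2.imwrite("pics/topc.png",cv2.resize(im[170:270,215:350],None,fx=5.9,fy=5.9,interpolation=cv2.INTER_CUBIC))
im=cv2.imread("pics/scene0.png")
cv2.imwrite("pics/scc.png",cv2.resize(im[130:225,220:360],None,fx=5.7,fy=5.7,interpolation=cv2.INTER_CUBIC))
E
```

```text
knob_block 0.65 [227.3, 217.8, 244.0, 233.6] 235.4265129682997 225.02881844380403 347 [441.6 410.1  46. ]
brass_bush 0.46 [275.5, 243.1, 285.8, 258.4] 277.79411764705884 249.04901960784315 102 [374.9 299.3  30. ]
jig_corner 0.72 [255.1, 179.8, 292.6, 217.9] 274.5234899328859 198.87440076701822 1043 [512.8 308.6   8. ]
jig_corner 0.64 [302.6, 235.6, 341.0, 279.2] 321.6056210335449 255.22665457842248 1103 [355. 182.   8.]
```

View pics/topc.png

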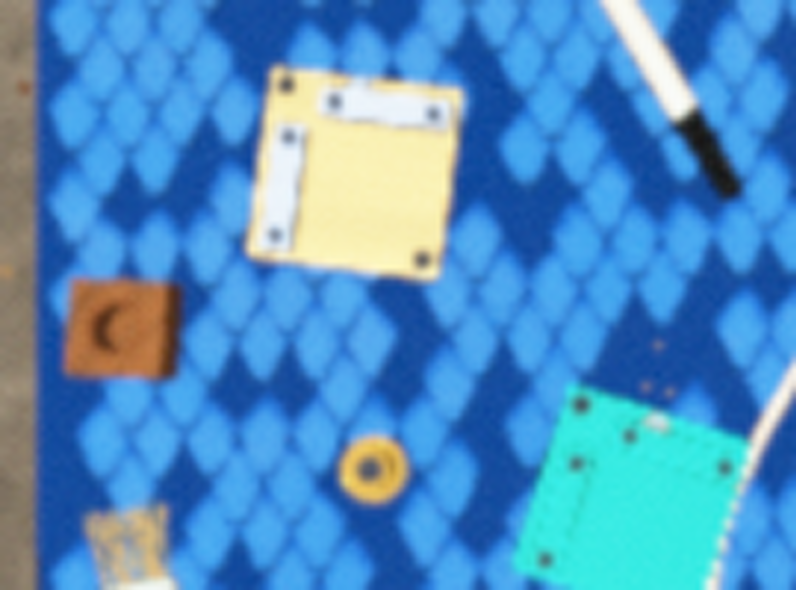

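View pics/scc.png

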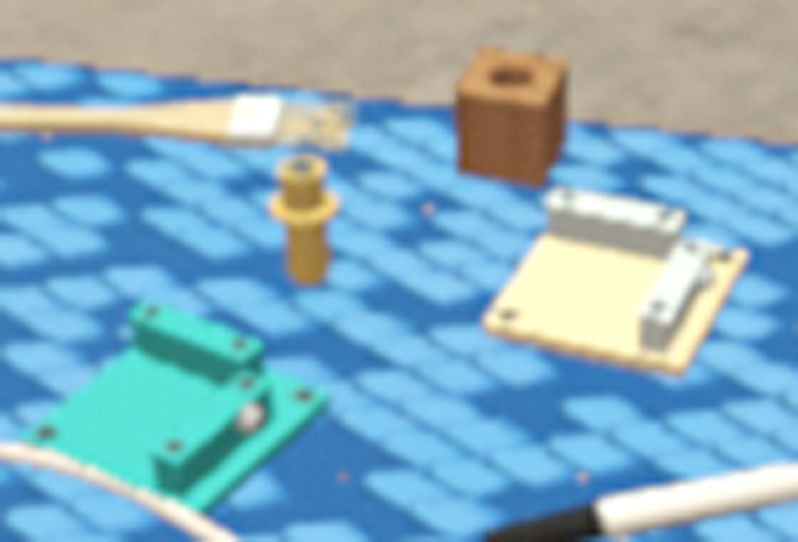

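The layout is clear: wooden jig with its corner toward +x,+y, bored blank, and bush. The turquoise look-alike is a separate part. Before moving I need to know where the arm's links run relative to the microscope.

```bash
python3 - <<'E'
from h import *
im=cv2.imread("pics/scene0.png"); cv2.imwrite("pics/a.png",cv2.resize(im[0:280,0:280],None,fx=2.1,fy=2.1,interpolation=cv2.INTER_CUBIC))
im=cv2.imread("pics/top0.png").copy()
for c in ("top",):
  for x in (140,350):
    for y in (-290,210):
      for z in (260,630): print((x,y,z),proj("top",(x,y,z)).round(),proj("scene",(x,y,z)).round())
print(proj("top",(0,0,0)),proj("scene",(0,0,0)),proj("top",(210,508,218)))
cv2.imwrite("pics/b.png",cv2.resize(im[220:400,0:400],None,fx=2,fy=2))
E
```

```text
(140, -290, 260) [541. 353.] [-95. 255.]
(140, -290, 630) [659. 415.] [-501. -200.]
(140, 210, 260) [310. 359.] [144.  86.]
(140, 210, 630) [302. 424.] [  80. -148.]
(350, -290, 260) [534. 256.] [ 67. 286.]
(350, -290, 630) [646. 263.] [-222. -213.]
(350, 210, 260) [308. 261.] [239.  94.]
(350, 210, 630) [299. 272.] [ 208. -149.]
[392.67292596 387.13034064] [ 63.2208081  234.80451411] [178.59802107 325.83341559]
```

View pics/a.png

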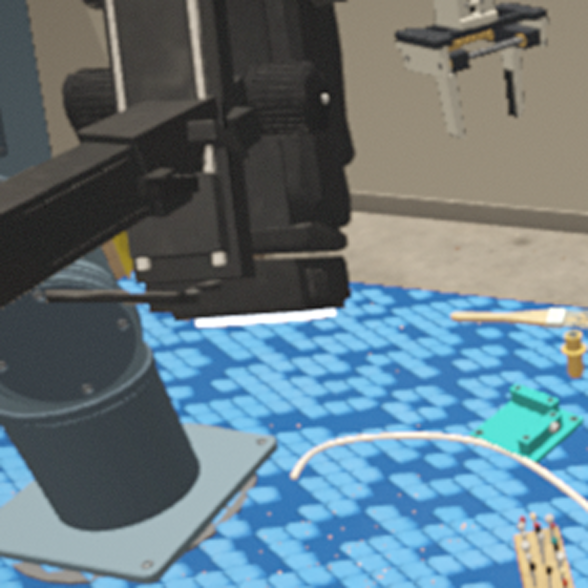

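View pics/b.png

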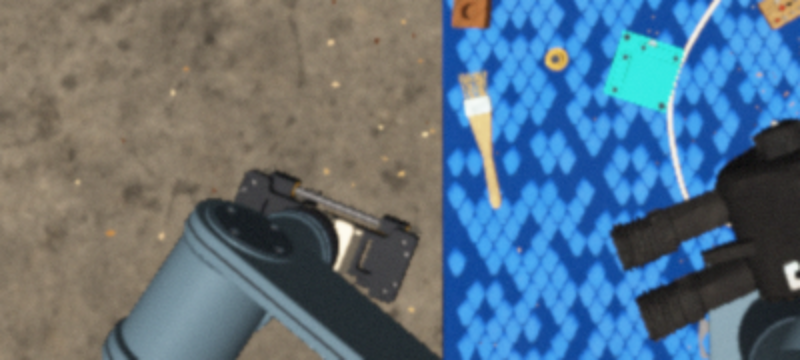

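Emit:
{"name": "apply_moves", "arguments": {"moves": [[[0,0,0,6,19,0,93],[0,0,0,13,38,0,93],[0,0,0,19,57,0,93],[0,0,0,26,76,0,93],[0,0,0,32,95,0,93],[0,0,0,38,114,0,93],[0,0,0,38,114,0,93],[0,0,0,38,114,0,93]]]}}

```text
time: 1.35
tcp_pos: [329.5, 499.9, 218.5]
orientation: [-3.141, 0.0, 1.179]
ft_force: [0.4, -0.2, -0.3]
grip_width: 93.0
```

```bash
python3 - <<'E'
from h import *
s=arm.sense(); print(s['time'],s['q'].round(4),s['tcp_pos'],s['orientation'])
im=arm.snapshot("top"); cv2.imwrite("pics/top1.png",im[100:400]); 
im=arm.snapshot("wrist"); cv2.imwrite("pics/w1.png",im)
E
```

```text
1.35 [ 8.0160e-01  3.4650e-01  1.4128e+00  4.0000e-04  1.3829e+00 -3.7740e-01] [329.51325311 499.87027958 218.52232916] [-3.14098620e+00  4.44988347e-04  1.17887424e+00]
```

View pics/top1.png

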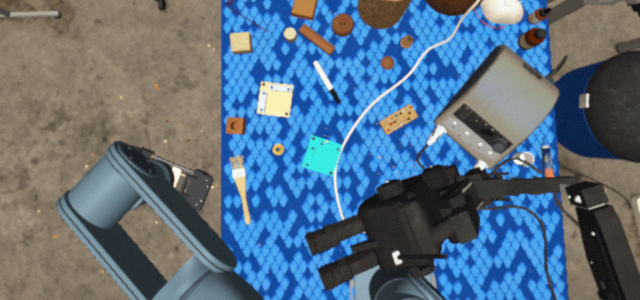

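View pics/w1.png

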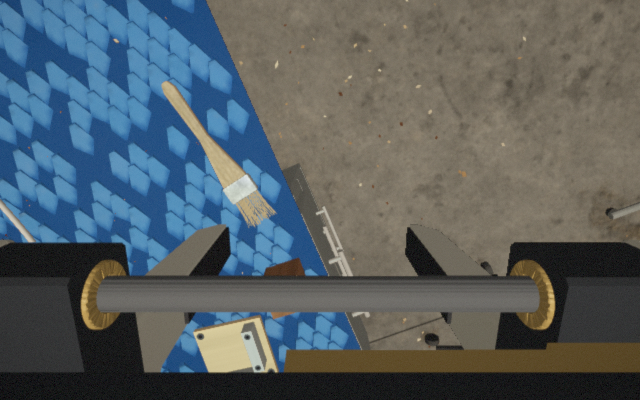

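The image shows the forearm coming from the base at lower right, with the microscope's eyepieces near (310,340) in full-frame pixels. I fitted a planar arm from the two poses: links of about 568 and 402 mm, lateral offset 111 mm. Next I'll check the shoulder height and clearance.

```bash
cat >> h.py <<'E'
L1,L2,D,H=568.,402.,110.8,-241.
def armpts(q,h,lat):
    c,s=np.cos(q[0]),np.sin(q[0]); R=lambda r,z:np.array([c*r-s*lat,s*r+c*lat,z])
    return R(0,h),R(L1*np.sin(q[1]),h+L1*np.cos(q[1])),R(L1*np.sin(q[1])+L2*np.sin(q[1]+q[2]),h+L1*np.cos(q[1])+L2*np.cos(q[1]+q[2]))
E
python3 - <<'E'
from h import *
q=arm.sense()['q']
for z in (100,150,200,250): print(z,proj("scene",(0,0,z)).round())
for h in (150,180,220):
  for lat in (0,60,110,180,230): print(h,lat,[proj("top",p).round().tolist() for p in armpts(q,h,lat)])
for z in (500,560,620): print(atz("top",307,342,z).round(),atz("top",322,375,z).round())
P=arm.camera_params("wrist"); print(P)
E
python3 -c "
import cv2;im=cv2.imread('pics/top1.png');cv2.imwrite('pics/t1c.png',cv2.resize(im[120:300,40:360],None,fx=2.4,fy=2.4))"
```

```text
100 [ 44. 198.]
150 [ 33. 177.]
200 [ 21. 155.]
250 [  8. 130.]
150 0 [[402.0, 406.0], [355.0, 444.0], [157.0, 235.0]]
150 60 [[385.0, 426.0], [324.0, 480.0], [128.0, 265.0]]
150 110 [[370.0, 442.0], [297.0, 511.0], [105.0, 290.0]]
150 180 [[350.0, 465.0], [259.0, 554.0], [71.0, 325.0]]
150 230 [[336.0, 482.0], [231.0, 586.0], [46.0, 351.0]]
180 0 [[404.0, 411.0], [357.0, 454.0], [150.0, 235.0]]
180 60 [[386.0, 431.0], [323.0, 492.0], [120.0, 266.0]]
180 110 [[372.0, 448.0], [295.0, 524.0], [95.0, 292.0]]
180 180 [[351.0, 471.0], [255.0, 570.0], [59.0, 329.0]]
180 230 [[336.0, 488.0], [226.0, 604.0], [34.0, 356.0]]
220 0 [[407.0, 417.0], [359.0, 469.0], [139.0, 234.0]]
220 60 [[388.0, 438.0], [323.0, 511.0], [107.0, 267.0]]
220 110 [[373.0, 455.0], [293.0, 545.0], [80.0, 295.0]]
220 180 [[352.0, 480.0], [250.0, 595.0], [43.0, 335.0]]
220 230 [[337.0, 498.0], [219.0, 631.0], [15.0, 363.0]]
[225. 206. 500.] [170. 182. 500.]
[237. 203. 560.] [187. 181. 560.]
[249. 201. 620.] [203. 180. 620.]
{'vertical_fov': 61.558802785186785, 'cx': 317.49122009510944, 'cy': 193.5747238825079, 'T': array([[ 3.80676056e-01, -8.96800199e-01, -2.25466502e-01,
         2.65972646e+02],
       [ 9.24708210e-01,  3.69006825e-01,  9.35344283e-02,
         5.24686412e+02],
       [-6.83015913e-04, -2.44097042e-01,  9.69750570e-01,
         3.85629384e+02],
       [ 0.00000000e+00,  0.00000000e+00,  0.00000000e+00,
         1.00000000e+00]])}
```

View pics/t1c.png

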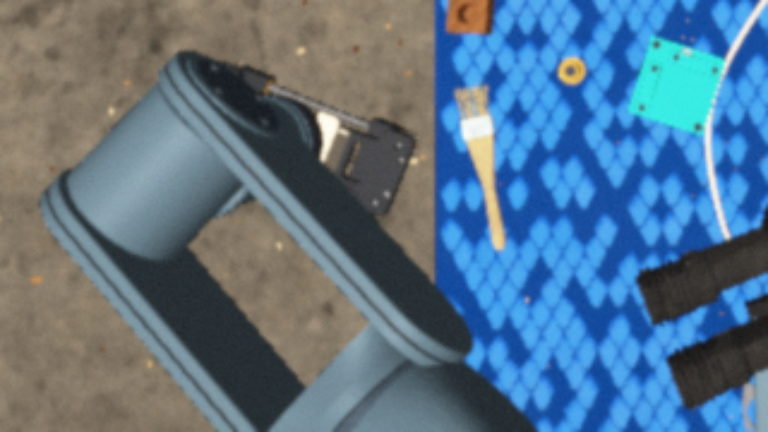

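```bash
cat >> h.py <<'E'
from scipy.spatial.transform import Rotation as Ro
def toolR(yaw,tilt):  # tilt: about tool x (jaw axis); positive leans the wrist
    return Ro.from_euler('z',yaw)*Ro.from_euler('x',np.pi)*Ro.from_euler('x',tilt)
def ik(tcp,R,h=190):
    Lt=h-H; W=np.array(tcp)-R.apply([0,0,1])*Lt
    r=np.hypot(W[0],W[1]); q1=np.arctan2(W[1],W[0])-np.arcsin(D/r); pr=np.sqrt(r*r-D*D); z=W[2]-h
    d=np.hypot(pr,z); A=np.arccos((L1*L1+d*d-L2*L2)/(2*L1*d)); q2=np.pi/2-np.arctan2(z,pr)-A
    q3=np.pi-np.arccos((L1*L1+L2*L2-d*d)/(2*L1*L2))
    M=(Ro.from_euler('z',q1)*Ro.from_euler('y',q2+q3)).inv()*R
    e=M.as_euler('ZYZ'); 
    return np.array([q1,q2,q3,e[0],e[1],(e[2]-np.pi+np.pi)%(2*np.pi)-np.pi]),W
E
python3 - <<'E'
from h import *
q=arm.sense()['q']; print(q.round(3)); print(ik([329.5,499.9,218.5],toolR(1.179,0))[0].round(3))
for nm,t in dict(bush=[375,300,45],blank=[441,410,90],jig=[495,295,36]).items():
  for yaw in (-.145,np.pi-.145):
    for deg in (0,20,30):
      s= 1 if yaw>1 else -1
      R=toolR(yaw,s*np.radians(deg)); Q,W=ik(t,R)
      pts=armpts(Q,190,D)
      def lat(x,y): return -np.sin(Q[0])*x+np.cos(Q[0])*y, np.cos(Q[0])*x+np.sin(Q[0])*y
      print(nm,round(yaw,2),deg,Q.round(2),'W',W.round(),'elbow',pts[1].round(),'corner lat,rad',np.round(lat(140,210)),'eye',np.round(lat(249,201)))
E
```

```text
[ 0.802  0.346  1.413  0.     1.383 -0.377]
[ 0.802  0.347  1.41  -0.     1.384 -0.377]
bush -0.14 0 [ 0.44  0.29  1.99 -0.    0.87  0.59] W [375. 300. 476.] elbow [ 97. 169. 735.] corner lat,rad [130. 216.] eye [ 75. 311.]
bush -0.14 20 [ 0.66  0.49  1.73 -0.26  1.19  0.93] W [396. 446. 450.] elbow [142. 250. 692.] corner lat,rad [ 81. 239.] eye [  7. 320.]
bush -0.14 30 [ 0.73  0.6   1.61 -0.33  1.36  1.02] W [406. 513. 418.] elbow [166. 298. 658.] corner lat,rad [ 63. 244.] eye [-17. 320.]
bush 3.0 0 [ 0.44  0.29  1.99  0.    0.87 -2.55] W [375. 300. 476.] elbow [ 97. 169. 735.] corner lat,rad [130. 216.] eye [ 75. 311.]
bush 3.0 20 [ 0.66  0.49  1.73 -0.26  1.19 -2.21] W [396. 446. 450.] elbow [142. 250. 692.] corner lat,rad [ 81. 239.] eye [  7. 320.]
bush 3.0 30 [ 0.73  0.6   1.61 -0.33  1.36 -2.12] W [406. 513. 418.] elbow [166. 298. 658.] corner lat,rad [ 63. 244.] eye [-17. 320.]
blank -0.14 0 [ 0.56  0.43  1.62 -0.    1.09  0.71] W [441. 410. 521.] elbow [140. 219. 707.] corner lat,rad [103. 231.] eye [ 37. 318.]
blank -0.14 20 [ 0.72  0.64  1.31 -0.22  1.46  0.92] W [462. 
[... 729 characters left out ...]
[150. 203.] eye [105. 302.]
jig -0.14 20 [ 0.54  0.62  1.51 -0.28  1.25  0.81] W [516. 441. 441.] elbow [224. 265. 653.] corner lat,rad [107. 228.] eye [ 43. 317.]
jig -0.14 30 [ 0.62  0.73  1.38 -0.37  1.42  0.89] W [526. 508. 409.] elbow [244. 309. 614.] corner lat,rad [ 91. 236.] eye [ 20. 319.]
jig 3.0 0 [ 0.34  0.44  1.76  0.    0.94 -2.65] W [495. 295. 467.] elbow [190. 186. 704.] corner lat,rad [150. 203.] eye [105. 302.]
jig 3.0 20 [ 0.54  0.62  1.51 -0.28  1.25 -2.33] W [516. 441. 441.] elbow [224. 265. 653.] corner lat,rad [107. 228.] eye [ 43. 317.]
jig 3.0 30 [ 0.62  0.73  1.38 -0.37  1.42 -2.25] W [526. 508. 409.] elbow [244. 309. 614.] corner lat,rad [ 91. 236.] eye [ 20. 319.]
```

```bash
cat >> h.py <<'E'
def go(p0,R0,p1,R1):
    rv=(R0.inv()*R1).as_rotvec(); t=R0.inv().apply(np.array(p1)-np.array(p0)); return rv.round(4),t.round(2)
def curR(): return Ro.from_euler('xyz',arm.sense()['orientation'])
E
python3 - <<'E'
from h import *
R0=toolR(1.179,0);p0=np.array([209.998,508.336,218.653])+R0.apply([38,114,0]);print(p0)
R1=toolR(2.997,np.radians(30)); print(R1.apply([0,0,1]),R1.apply([1,0,0]))
print(go(p0,R0,[420,480,230],R1))
E
```

```text
[329.8698784  499.92572243 218.653     ]
[-0.07204467 -0.49478234 -0.8660254 ] [-9.89564682e-01  1.44089346e-01  6.93889390e-18]
(array([ 0.3697, -0.4746, -1.7712]), array([ 16.  ,  90.91, -11.35]))
```

Emit:
{"name": "apply_moves", "arguments": {"moves": [[[0.035,-0.045,-0.167,1.5,8.6,-1.1,93],[0.07,-0.09,-0.334,3,17.2,-2.1,93],[0.105,-0.135,-0.501,4.5,25.8,-3.2,93],[0.14,-0.18,-0.668,6,34.4,-4.3,93],[0.175,-0.225,-0.835,7.5,43,-5.4,93],[0.21,-0.27,-1.002,9,51.6,-6.4,93],[0.245,-0.315,-1.169,10.5,60.2,-7.5,93],[0.28,-0.36,-1.336,12,68.8,-8.6,93]]]}}

```text
time: 2.45
tcp_pos: [397.7, 485.1, 227.3]
orientation: [-2.728, 0.093, 2.563]
ft_force: [0.5, -0.7, -0.8]
grip_width: 92.8
```

```bash
python3 - <<'E'
from h import *
R0=toolR(1.179,0);p0=np.array([329.87,499.926,218.653])
R=R0*Ro.from_rotvec([.28,-.36,-1.336]); p=p0+R0.apply([12,68.8,-8.6]); s=arm.sense(); print(p,s['tcp_pos'],s['q'])
print(go(p,R,[420,480,230],toolR(2.997,np.radians(30))))
E
```

```text
[398.0388451  484.74546781 227.253     ] [397.74682643 485.07130331 227.3067366 ] [ 0.8006516   0.68981436  0.90921749 -0.17151157  1.93159178 -1.7714168 ]
(array([ 0.0887, -0.1162, -0.4349]), array([-21.09,   7.18,  -3.98]))
```

Emit:
{"name": "apply_moves", "arguments": {"moves": [[[0.03,-0.039,-0.145,-7,2.4,-1.3,93],[0.059,-0.077,-0.29,-14,4.8,-2.6,93],[0.089,-0.116,-0.435,-21,7.2,-4,93],[0.089,-0.116,-0.435,-21,7.2,-4,93],[0.089,-0.116,-0.435,-21,7.2,-4,93],[0.089,-0.116,-0.435,-21,7.2,-4,93],[0.089,-0.116,-0.435,-21,7.2,-4,93],[0.089,-0.116,-0.435,-21,7.2,-4,93]]]}}

```text
time: 3.45
tcp_pos: [420.0, 479.9, 230.2]
orientation: [-2.618, -0.0, 2.996]
ft_force: [0.5, -0.4, 0.6]
grip_width: 93.4
```

```bash
python3 - <<'E'
from h import *
s=arm.sense(); print(s['time'],s['q'],s['tcp_pos'],s['orientation']); print(ik(s['tcp_pos'],curR())[0].round(4))
print({k:np.round(v,4).tolist() for k,v in arm.camera_params("wrist").items()})
cv2.imwrite("pics/w2.png",arm.snapshot("wrist"));cv2.imwrite("pics/t2.png",arm.snapshot("top"))
E
```

```text
3.45 [ 0.83756868  0.75187405  0.82815893 -0.30851983  1.99110654 -2.22359397] [420.02679053 479.90622462 230.18340995] [-2.61804311e+00 -5.53432845e-05  2.99620721e+00]
[ 0.8593  0.8289  0.6681 -0.3115  2.0768 -2.2288]
{'vertical_fov': 61.5588, 'cx': 317.4912, 'cy': 193.5747, 'T': [[-0.9895, -0.1388, 0.0396, 422.6851], [0.1443, -0.9518, 0.2708, 503.3368], [0.0001, 0.2737, 0.9618, 408.503], [0.0, 0.0, 0.0, 1.0]]}
```

View pics/w2.png

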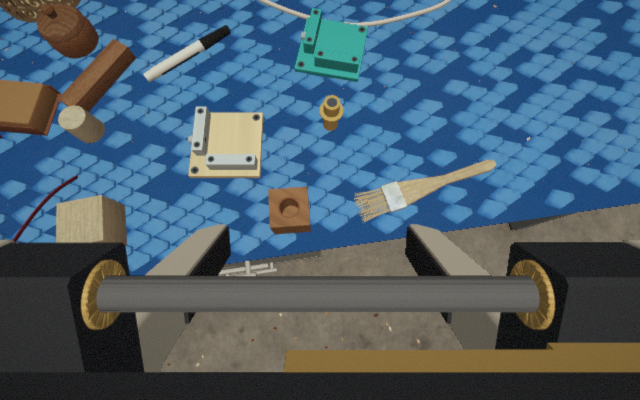

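View pics/t2.png

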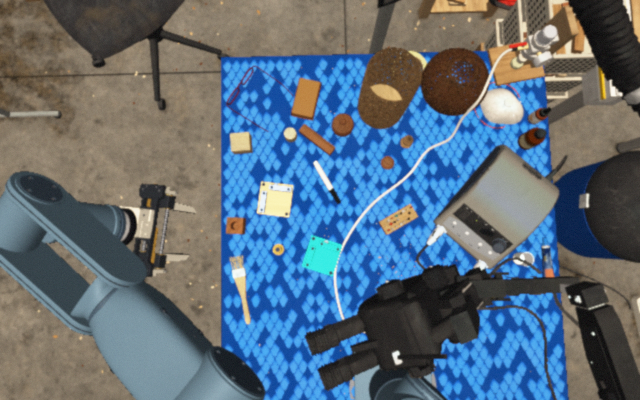

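The wrist view shows the whole work area: bored blank with its bore at (291,207), bush with its top at (331,103), and the plywood jig with its corner near (205,155). The turquoise look-alike is at (333,50) and the solid spare at (90,225). Next I'll refit the kinematics and get an enlarged crop for precise measurement.

```bash
python3 - <<'E'
from h import *
from scipy.optimize import least_squares
S=[([.976198,.259371,1.536058,0,1.348009,-.202774],[209.688,507.874,217.812],[-3.14122,.001809,1.178973]),
([.8016,.3465,1.4128,.0004,1.3829,-.3774],[329.513,499.870,218.522],[-3.140986,.000445,1.178874]),
([.8006516,.68981436,.90921749,-.17151157,1.93159178,-1.7714168],[397.747,485.071,227.307],[-2.728,.093,2.563]),
([.83756868,.75187405,.82815893,-.30851983,1.99110654,-2.22359397],[420.027,479.906,230.183],[-2.61804,0,2.996207])]
def f(x,full=False):
    L1,L2,D,h,Lt=x; o=[]
    for q,p,e in S:
        R=Ro.from_euler('xyz',e); W=np.array(p)-R.apply([0,0,1])*Lt
        c,s=np.cos(q[0]),np.sin(q[0]); r=L1*np.sin(q[1])+L2*np.sin(q[1]+q[2]); z=h+L1*np.cos(q[1])+L2*np.cos(q[1]+q[2])
        o+=list(np.array([c*r-s*D,s*r+c*D,z])-W)
    return np.array(o)
r=least_squares(f,[568,402,110.8,150,390]);print(r.x.round(1),r.fun.round(2))
w=cv2.imread("pics/w2.png")
cv2.imwrite("pics/w2c.png",cv2.resize(w[80:250,180:370],None,fx=4.2,fy=3.5*1.2,interpolation=cv2.INTER_CUBIC)[:600])
cv2.imwrite("pics/w2d.png",cv2.resize(w[80:240,180:370],None,fx=4.2,fy=3.7,interpolation=cv2.INTER_CUBIC))
E
```

```text
[542.5 412.8 109.4 141.8 354.1] [ 2.65  1.5   2.23  1.78 -0.12  2.02 -1.27 -0.5  -1.59 -2.76  0.16 -2.67]
```

View pics/w2c.png

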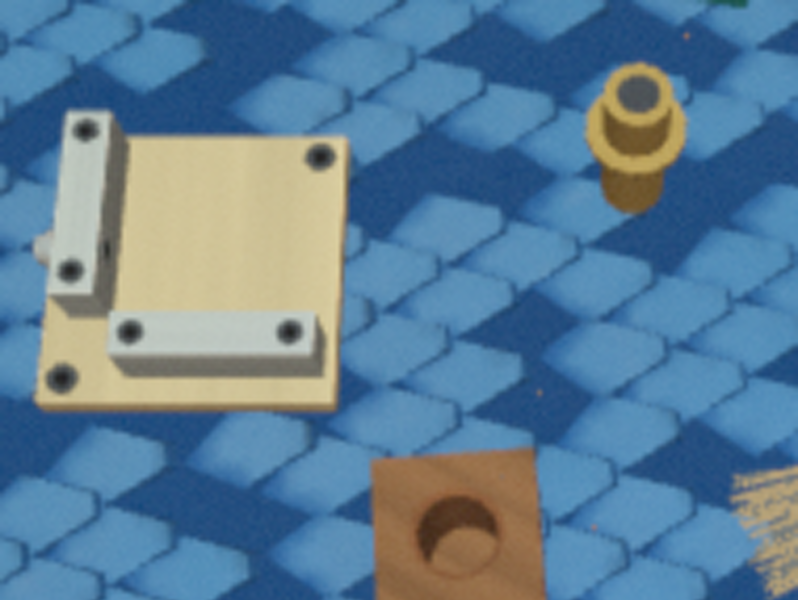

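```bash
python3 - <<'E'
from h import *
from scipy.optimize import least_squares
P=arm.camera_params("wrist")
cp=lambda a:np.array([180+a[0]/4.2,80+a[1]/4.2])-0.38
J=[((-68,-68,8),(347,137)),((-68,22,8),(336,403)),((22,22,8),(38,402)),((0,-65,28),(113,113)),((14,-65,28),(68,112)),((0,-5,28),(97,296)),((14,-5,28),(50,292)),((-5,0,28),(110,313)),((-65,0,28),(312,312)),((-65,14,28),(318,357)),((-5,14,28),(110,356))]
def pj(x,p): c,s=np.cos(x[2]),np.sin(x[2]); return proj("wrist",(x[0]+c*p[0]-s*p[1],x[1]+s*p[0]+c*p[1],p[2]),P)
f=lambda x:np.concatenate([pj(x,a)-cp(b) for a,b in J])
r=least_squares(f,[530,330,-.145]);print("jig",r.x,r.fun.reshape(-1,2).round(2).tolist())
np.save("jig.npy",r.x)
print("bore",atz("wrist",*cp((458,537)),46,P),"bush",atz("wrist",*cp((638,93)),57,P),atz("wrist",*cp((636,124)),40.5,P))
for r_ in arm.outline_of("wrist","knob_block")[:1]+arm.outline_of("wrist","brass_bush")[:1]: print(r_["confidence"],r_["extent"])
w=cv2.imread("pics/w2.png")
o=cv2.resize(w[170:250,240:340],None,fx=7,fy=7,interpolation=cv2.INTER_CUBIC); cv2.imwrite("pics/bl.png",o)
E
```

```text
jig [ 5.38982415e+02  3.25914059e+02 -1.42414262e-01] [[0.53, -0.29], [0.11, 0.4], [-0.47, 0.77], [0.22, -0.35], [-0.07, -0.09], [-0.3, -0.23], [-0.55, 0.74], [0.34, -0.49], [1.46, -0.35], [-0.53, -0.29], [-0.69, 0.04]]
bore [441.68315368 412.57702062  46.        ] bush [375.5800542  295.33181825  57.        ] [375.53345088 295.56573301  40.5       ]
0.69 [267.5, 185.4, 314.8, 234.5]
0.68 [321.0, 96.7, 343.7, 132.3]
```

View pics/bl.png

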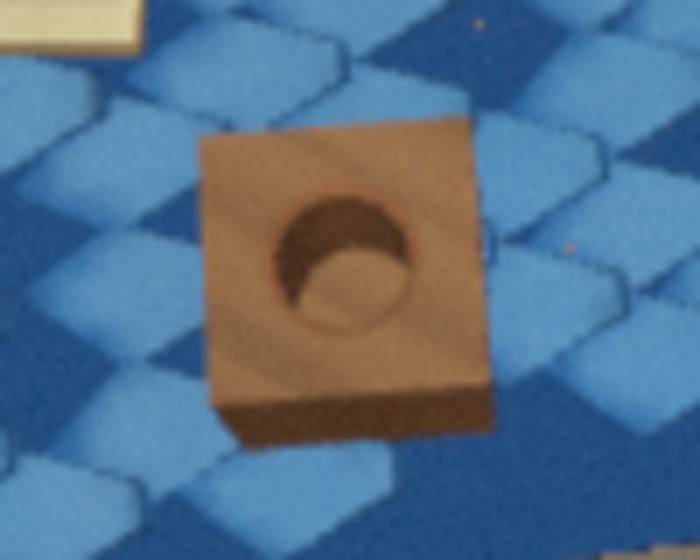

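```bash
python3 - <<'E'
from h import *
P=arm.camera_params("wrist")
cp=lambda a:np.array([240+a[0]/7,170+a[1]/7])-0.43
C=[atz("wrist",*cp(a),46,P)[:2] for a in ((199,140),(470,120),(490,387),(212,400))]
print(np.round(C,1),np.mean(C,0),[np.linalg.norm(C[i]-C[i-1]).round(1) for i in range(4)])
print("bore",atz("wrist",*cp((343,263)),46,P))
for a,b in ((0,1),(3,2),):d=C[a]-C[b];print(np.arctan2(d[1],d[0]))
for a,b in ((3,0),(2,1)):d=C[a]-C[b];print(np.arctan2(-d[0],d[1]))
E
```

```text
[[462.2 388.7]
 [418.6 391.6]
 [421.4 435.3]
 [464.6 431.1]] [441.6760801  411.68417899] [np.float64(42.5), np.float64(43.7), np.float64(43.7), np.float64(43.4)]
bore [441.70373259 412.22988836  46.        ]
-0.06718764548859485
-0.096962095935696
-0.056289977133635614
-0.06411833010283843
```

```bash
sed -i 's/^L1,L2,D,H=.*/L1,L2,D,H=542.5,412.8,109.4,141.8-354.1/; s/h=190/h=141.8/' h.py; python3 - <<'E'
from h import *
q=arm.sense()['q']
for lat in (40,110,180): print(lat,[proj("top",p).round().tolist() for p in armpts(q,142,lat)])
for nm,t in dict(now=[420,480,230],bushup=[375,295,120],bush=[375,295,45],blank=[441,412,90],jigup=[495,295,120],jig=[495,295,36]).items():
    for deg in (30,40):
      R=toolR(2.997,np.radians(deg)); Q,W=ik(t,R); S_,E_,W_=armpts(Q,141.8,D)
      out=[]
      for a,b in ((S_,E_),(E_,W_)):
        best=min((np.linalg.norm(np.maximum(0,np.maximum(np.array([140,-290,260])-p,p-np.array([350,210,630])))),p.round().tolist()) for p in (a+(b-a)*k for k in np.linspace(0,1,60)))
        out.append(best)
      print(nm,deg,Q.round(2),'E',E_.round(),out)
E
```

```text
40 [[390.0, 419.0], [246.0, 353.0], [61.0, 186.0]]
110 [[371.0, 442.0], [217.0, 387.0], [32.0, 218.0]]
180 [[352.0, 466.0], [187.0, 422.0], [3.0, 250.0]]
now 30 [ 0.84  0.76  0.82 -0.31  2.   -2.23] E [168. 349. 537.] [(np.float64(72.31020849466609), [88.0, 260.0, 410.0]), (np.float64(139.15940425801546), [168.0, 349.0, 537.0])]
now 40 [ 0.87  0.88  0.66 -0.43  2.18 -2.27] E [186. 390. 487.] [(np.float64(80.81337608692945), [77.0, 260.0, 347.0]), (np.float64(180.138361981785), [186.0, 390.0, 487.0])]
bushup 30 [ 0.69  0.47  1.6  -0.35  1.48 -2.21] E [121. 241. 625.] [(np.float64(35.881257638832714), [118.0, 238.0, 617.0]), (np.float64(36.17071150436484), [121.0, 241.0, 625.0])]
bushup 40 [ 0.74  0.57  1.52 -0.42  1.62 -2.15] E [144. 279. 598.] [(np.float64(48.65176744617543), [107.0, 246.0, 520.0]), (np.float64(69.20591267227167), [144.0, 279.0, 598.0])]
bush 30 [ 0.69  0.55  1.69 -0.35  1.33 -2.15] E [149. 264. 605.] [(np.float64(35.956736054098975), [115.0, 236.0, 534.0]), (np.float64(53.53444128141615), [149.0, 264.0, 605.0])]
bush 40 [ 0.74  0.65  1.59 -0.42  1.48 -2.09] E [169. 
[... 498 characters left out ...]
8  0.61  1.35 -0.38  1.54 -2.34] E [201. 262. 586.] [(np.float64(10.03433826650791), [135.0, 219.0, 473.0]), (np.float64(52.05347023656998), [201.0, 262.0, 586.0])]
jigup 40 [ 0.63  0.71  1.27 -0.48  1.68 -2.29] E [221. 297. 553.] [(np.float64(22.365983503088867), [129.0, 230.0, 421.0]), (np.float64(86.58460460105312), [221.0, 297.0, 553.0])]
jig 30 [ 0.58  0.68  1.45 -0.39  1.39 -2.27] E [228. 279. 562.] [(np.float64(10.036157933489187), [135.0, 219.0, 427.0]), (np.float64(69.11966763552107), [228.0, 279.0, 562.0])]
jig 40 [ 0.63  0.78  1.35 -0.48  1.55 -2.22] E [245. 314. 526.] [(np.float64(22.42777228842098), [124.0, 226.0, 376.0]), (np.float64(104.00921079699333), [245.0, 314.0, 526.0])]
```

```bash
python3 - <<'E'
from h import *
im=arm.snapshot("scene"); cv2.imwrite("pics/s2.png",cv2.resize(im[:260,:300],None,fx=2.3,fy=2.3,interpolation=cv2.INTER_CUBIC))
q=arm.sense()['q']
for lat in (40,110,180): print(lat,[(proj("scene",p)*2.3).round().tolist() for p in armpts(q,142,lat)])
t=cv2.imread("pics/t2.png"); cv2.imwrite("pics/t2c.png",cv2.resize(t[160:400,0:330],None,fx=2.4,fy=2.4,interpolation=cv2.INTER_CUBIC))
E
```

```text
40 [[73.0, 393.0], [392.0, -180.0], [800.0, -193.0]]
110 [[63.0, 358.0], [362.0, -186.0], [757.0, -197.0]]
180 [[53.0, 327.0], [336.0, -190.0], [719.0, -200.0]]
```

View pics/s2.png

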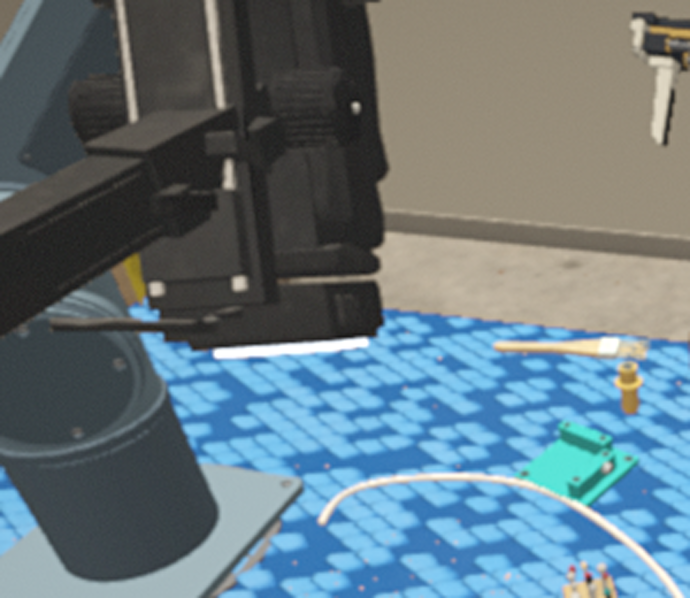

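View pics/t2c.png

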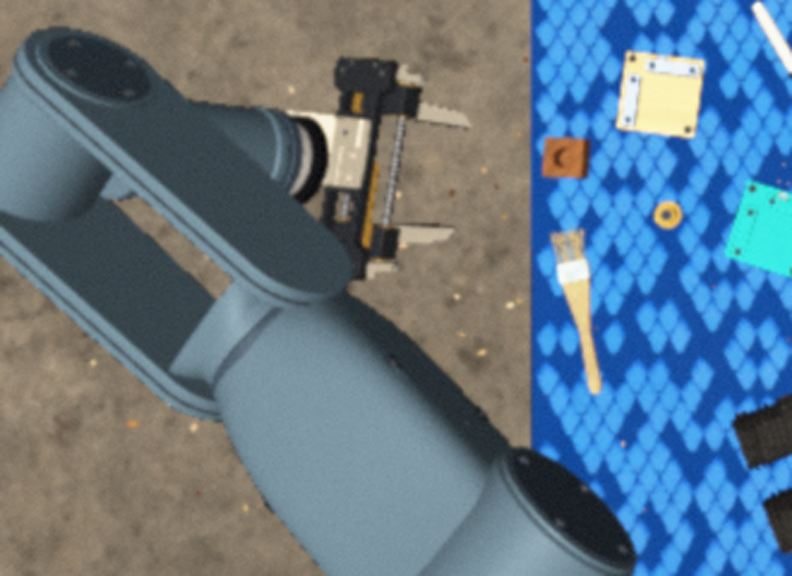

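```bash
cat >> h.py <<'E'
import json
def load():
    d=json.load(open("cmd.json")); return np.array(d["p"]),Ro.from_quat(d["q"])
def save(p,R): json.dump(dict(p=list(map(float,p)),q=list(map(float,R.as_quat()))),open("cmd.json","w"))
def adv(rv,t):
    p,R=load(); p=p+R.apply(t); R=R*Ro.from_rotvec(rv); save(p,R); return p,R
def plan(p1,R1):
    p,R=load(); return go(p,R,p1,R1)
def st():
    s=arm.sense(); p,R=load(); print("t",s['time'],"tcp",s['tcp_pos'].round(2),"cmd",p.round(2),"rpy",s['orientation'].round(4),"cmdrpy",R.as_euler('xyz').round(4),"F",s['ft_force'].round(1),"T",s['torque'].round(2),"g",round(float(s['grip_width']),2)); print("q",s['q'].round(3),"eff",s['effort'].round(2))
RT=toolR(3.0,np.radians(40))
E
python3 - <<'E'
from h import *
R=toolR(1.179,0); save([209.998,508.336,218.653],R)
adv([0,0,0],[38,114,0]);adv([.28,-.36,-1.336],[12,68.8,-8.6]);p,R=adv([.089,-.116,-.435],[-21,7.2,-4]);st()
print(plan([376,295.5,130],RT))
E
```

```text
t 3.7 tcp [419.95 480.02 229.97] cmd [419.93 480.07 230.  ] rpy [-2.6177e+00 -3.0000e-04  2.9967e+00] cmdrpy [-2.6178e+00 -3.0000e-04  2.9969e+00] F [ 0.1 -0.2 -0.2] T [0.36 0.01 0.02] g 93.01
q [ 0.838  0.752  0.828 -0.309  1.991 -2.224] eff [-2.000e-02 -6.860e+01 -2.773e+01 -1.610e+00  2.280e+00  1.000e-02]
(array([ 0.1743, -0.002 , -0.0024]), array([  16.84, -113.61,  181.12]))
```

Emit:
{"name": "apply_moves", "arguments": {"moves": [[[0.06,0,0,2,-12,20,93],[0.12,-0.001,-0.001,4,-28,45,93],[0.174,-0.002,-0.002,7,-46,73,93],[0.174,-0.002,-0.002,9.5,-64,102,93],[0.174,-0.002,-0.002,12,-82,131,93],[0.174,-0.002,-0.002,14.5,-99,158,93],[0.174,-0.002,-0.002,16.8,-113.6,181.1,93],[0.174,-0.002,-0.002,16.8,-113.6,181.1,93]]]}}

```text
time: 4.7
tcp_pos: [375.2, 294.2, 129.8]
orientation: [-2.442, -0.001, 2.999]
ft_force: [0.2, 0.7, -0.5]
grip_width: 92.8
```

```bash
python3 - <<'E'
from h import *
adv([.174,-.002,-.002],[16.8,-113.6,181.1]); st()
cv2.imwrite("pics/w3.png",arm.snapshot("wrist"));t=arm.snapshot("top");cv2.imwrite("pics/t3.png",cv2.resize(t[160:,100:420],None,fx=2.4,fy=2.4))
np.save("P3.npy",arm.camera_params("wrist"),allow_pickle=True)
E
```

```text
t 4.7 tcp [375.23 294.15 129.75] cmd [376.05 295.51 130.01] rpy [-2.4419e+00 -1.4000e-03  2.9986e+00] cmdrpy [-2.4438e+00  2.0000e-04  2.9997e+00] F [ 0.2  0.7 -0.5] T [ 0.36 -0.   -0.01] g 92.83
q [ 0.745  0.613  1.433 -0.42   1.666 -2.171] eff [-5.000e-01 -5.621e+01 -2.064e+01 -2.140e+00  2.870e+00  4.000e-02]
```

View pics/w3.png

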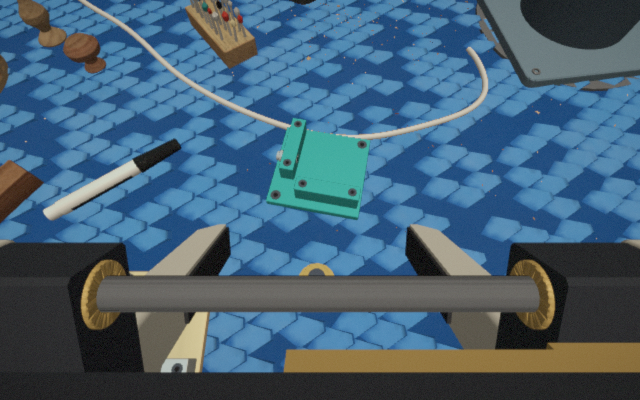

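View pics/t3.png

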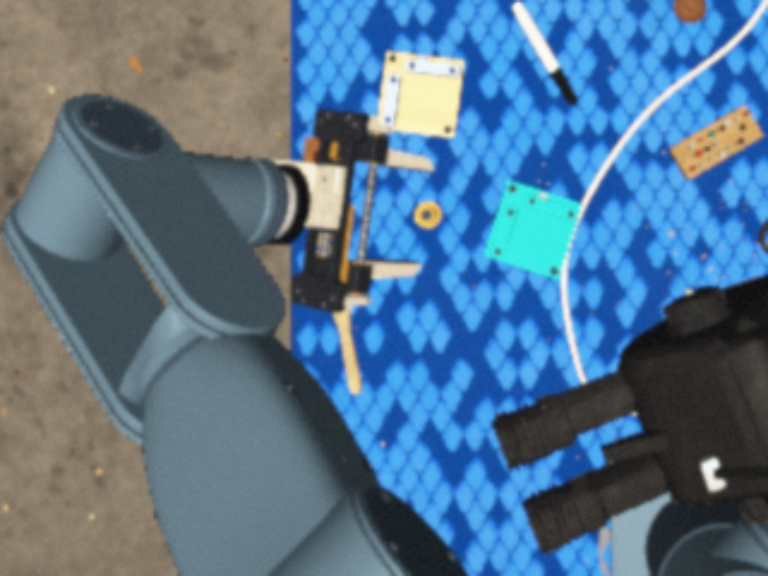

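```bash
python3 - <<'E'
from h import *
st()
P=np.load("P3.npy",allow_pickle=True).item()
for d in (0,2): print(proj("wrist",(375.5,295.4+d,57),P),proj("wrist",(375.5,295.4+d,39),P))
w=cv2.imread("pics/w3.png");cv2.imwrite("pics/w3c.png",cv2.resize(w[240:350,270:370],None,fx=5,fy=5,interpolation=cv2.INTER_CUBIC))
t=arm.snapshot("top")
print(plan([375.6,295.4,46.3],RT))
E
```

```text
t 4.8 tcp [376.53 296.15 130.49] cmd [376.05 295.51 130.01] rpy [-2.4448e+00  9.0000e-04  2.9996e+00] cmdrpy [-2.4438e+00  2.0000e-04  2.9997e+00] F [-0.9  0.4  0.5] T [ 0.38 -0.   -0.03] g 93.05
q [ 0.746  0.614  1.428 -0.42   1.666 -2.171] eff [-3.200e-01 -5.613e+01 -2.119e+01 -2.060e+00  3.030e+00  1.000e-02]
[317.80565913 272.47942885] [317.80747031 277.67338524]
[318.19590826 275.2176936 ] [318.17336726 280.25798747]
(array([ 0.0003, -0.    , -0.0004]), array([ 0.44, 53.65, 64.25]))
```

View pics/w3c.png

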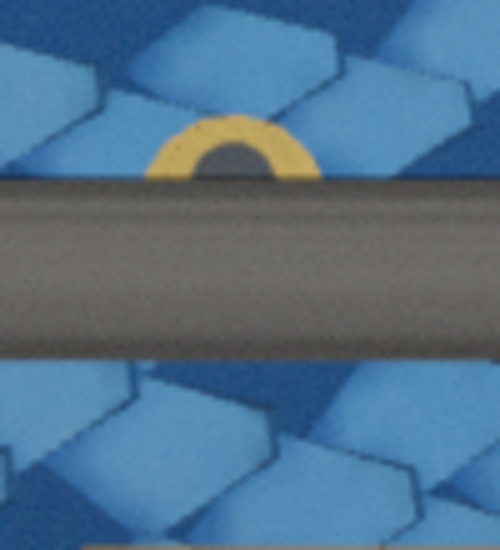

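```bash
python3 - <<'E'
from h import *
P=arm.camera_params("wrist"); w=arm.snapshot("wrist"); st(); 
cv2.imwrite("pics/w4.png",w)
o=cv2.resize(w[240:350,270:370],None,fx=6,fy=6,interpolation=cv2.INTER_CUBIC)
for (x,y),c in (((375.5,295.4),(0,0,255)),((375.5,299),(0,255,0))):
  for r,z in ((10,57),(15,39)):
    pts=np.array([(proj("wrist",(x+r*np.cos(a),y+r*np.sin(a),z),P)-(269.5,239.5))*6 for a in np.linspace(0,6.3,60)]).astype(int)
    cv2.polylines(o,[pts],True,c,1)
cv2.imwrite("pics/w4c.png",o)
E
```

```text
t 4.9 tcp [376.75 296.71 130.49] cmd [376.05 295.51 130.01] rpy [-2.4455e+00  1.5000e-03  3.0001e+00] cmdrpy [-2.4438e+00  2.0000e-04  2.9997e+00] F [-0.1  0.1  0.1] T [0.38 0.08 0.01] g 92.97
q [ 0.746  0.614  1.427 -0.42   1.666 -2.171] eff [-2.100e-01 -5.647e+01 -2.182e+01 -2.080e+00  3.030e+00  1.000e-02]
```

View pics/w4c.png

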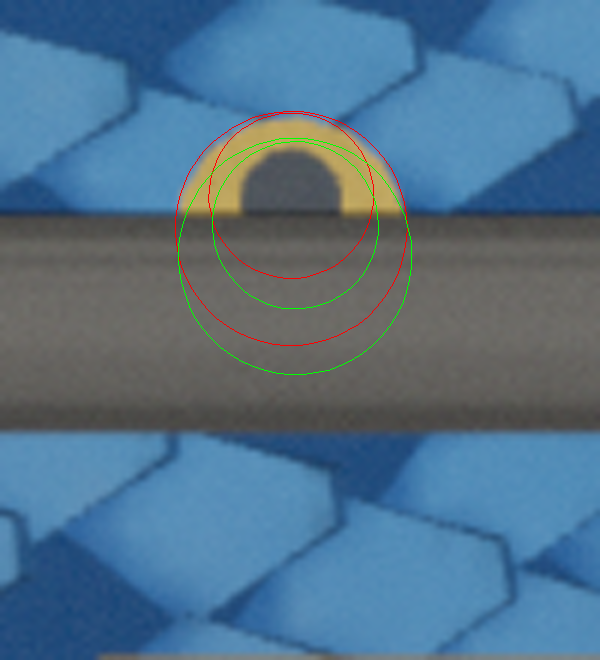

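Emit:
{"name": "apply_moves", "arguments": {"moves": [[[0,0,0,0.1,10,12,93],[0,0,0,0.2,20,24,93],[0,0,0,0.3,30,36,93],[0,0,0,0.4,40,47.5,93],[0,0,0,0.4,47,55.8,93],[0,0,0,0.4,51.5,61,93],[0,0,0,0.4,53.9,64,93],[0,0,0,0.4,53.9,64,93]]]}}

```text
time: 5.9
tcp_pos: [375.7, 295.8, 46.4]
orientation: [-2.444, 0.0, 3.0]
ft_force: [-0.9, 0.4, -0.3]
grip_width: 93.1
```

```bash
python3 - <<'E'
from h import *
adv([0,0,0],[.4,53.9,64]); st()
P=arm.camera_params("wrist");w=arm.snapshot("wrist"); cv2.imwrite("pics/w5.png",w[150:,60:560])
s=arm.snapshot("scene");cv2.imwrite("pics/s5.png",cv2.resize(s[80:230,190:390],None,fx=4,fy=4,interpolation=cv2.INTER_CUBIC))
E
```

```text
t 5.9 tcp [375.74 295.79  46.38] cmd [375.69 295.74  46.34] rpy [-2.4439e+00  3.0000e-04  2.9997e+00] cmdrpy [-2.4438e+00  2.0000e-04  2.9997e+00] F [-0.9  0.4 -0.3] T [ 0.39  0.   -0.01] g 93.13
q [ 0.746  0.713  1.484 -0.418  1.526 -2.108] eff [-2.000e-02 -5.776e+01 -1.895e+01 -1.870e+00  3.080e+00  3.000e-02]
```

View pics/w5.png

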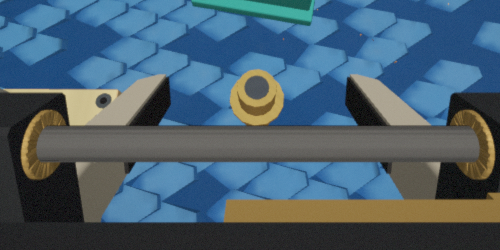

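View pics/s5.png

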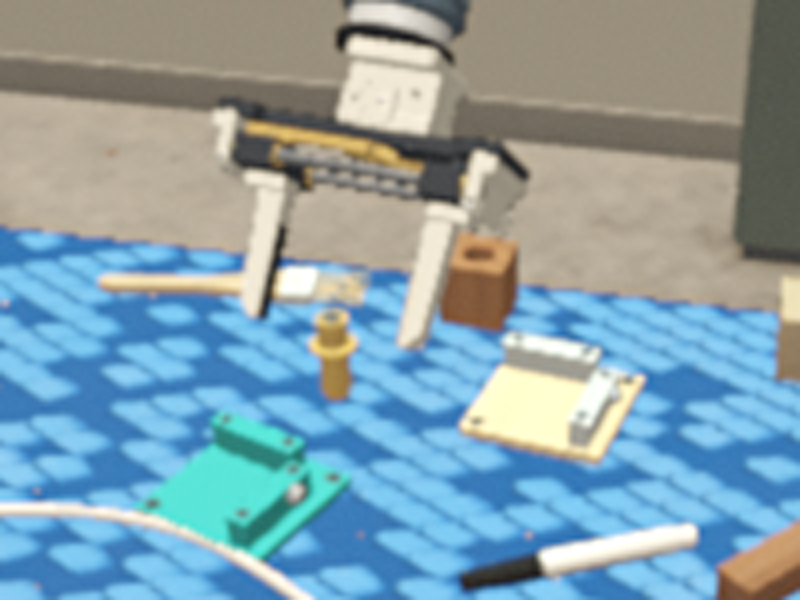

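Emit:
{"name": "apply_moves", "arguments": {"moves": [[[0,0,0,0,0,0,60],[0,0,0,0,0,0,35],[0,0,0,0,0,0,20],[0,0,0,0,0,0,12],[0,0,0,0,0,0,12],[0,0,0,0,0,0,12],[0,0,0,0,0,0,12],[0,0,0,0,0,0,12]]]}}

```text
time: 7.0
tcp_pos: [375.7, 295.8, 46.3]
orientation: [-2.444, 0.0, 3.0]
ft_force: [0.4, -0.5, -0.3]
grip_width: 18.8
```

```bash
python3 - <<'E'
from h import *
st()
w=arm.snapshot("wrist"); cv2.imwrite("pics/w6.png",cv2.resize(w[180:360,200:440],None,fx=3,fy=3))
E
```

```text
t 7.0 tcp [375.72 295.75  46.31] cmd [375.69 295.74  46.34] rpy [-2.4438e+00  3.0000e-04  2.9998e+00] cmdrpy [-2.4438e+00  2.0000e-04  2.9997e+00] F [ 0.4 -0.5 -0.3] T [0.4  0.   0.02] g 18.75
q [ 0.746  0.713  1.484 -0.418  1.526 -2.108] eff [ 5.000e-02 -5.828e+01 -1.906e+01 -1.880e+00  3.200e+00  1.000e-02]
```

View pics/w6.png

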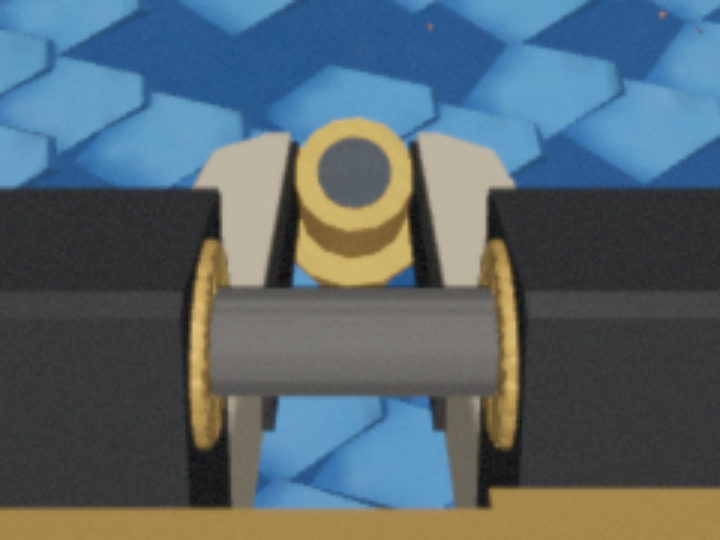

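```bash
python3 - <<'E'
from h import *
print(plan([375.7,295.7,110],RT), plan([441.7,412.1,112],RT))
E
```

```text
(array([ 0.0003, -0.    , -0.0004]), array([-3.000e-02, -4.094e+01, -4.875e+01])) (array([ 0.0003, -0.    , -0.0004]), array([ -48.91,   53.23, -130.32]))
```

Emit:
{"name": "apply_moves", "arguments": {"moves": [[[0,0,0,0,-5,-6,12],[0,0,0,0,-14,-17,12],[0,0,0,0,-25,-30,12],[0,0,0,0,-35,-42,12],[0,0,0,0,-41,-49,12],[0,0,0,0,-41,-49,12],[0,0,0,0,-41,-49,12],[0,0,0,0,-41,-49,12]]]}}

```text
time: 8.05
tcp_pos: [375.4, 295.6, 109.7]
orientation: [-2.443, -0.001, 3.0]
ft_force: [-0.8, -0.3, 0.3]
grip_width: 19.1
```

```bash
python3 - <<'E'
from h import *
adv([0,0,0],[0,-41,-49]); st()
w=arm.snapshot("wrist"); cv2.imwrite("pics/w7.png",cv2.resize(w[180:360,200:440],None,fx=3,fy=3))
s=arm.snapshot("scene");cv2.imwrite("pics/s7.png",cv2.resize(s[60:210,190:390],None,fx=4,fy=4,interpolation=cv2.INTER_CUBIC))
print(plan([441.7,412.1,112],RT))
E
```

```text
t 8.05 tcp [375.41 295.58 109.68] cmd [375.69 295.81 110.23] rpy [-2.4429e+00 -7.0000e-04  2.9997e+00] cmdrpy [-2.4438e+00  2.0000e-04  2.9997e+00] F [-0.8 -0.3  0.3] T [0.52 0.01 0.  ] g 19.06
q [ 0.746  0.636  1.446 -0.418  1.632 -2.155] eff [ 2.000e-02 -5.751e+01 -2.157e+01 -2.130e+00  3.220e+00  1.000e-02]
(array([ 0.0003, -0.    , -0.0004]), array([-48.91,  94.23, -81.32]))
```

View pics/s7.png

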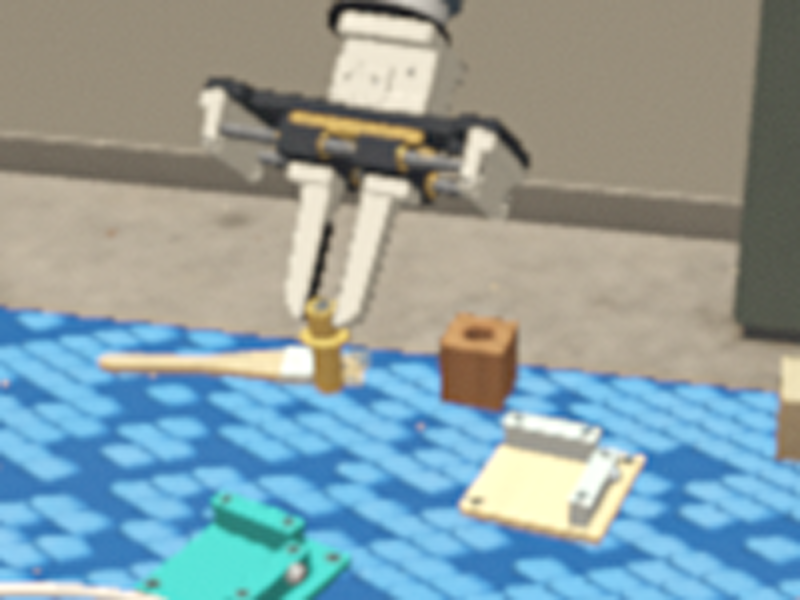

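View pics/w7.png

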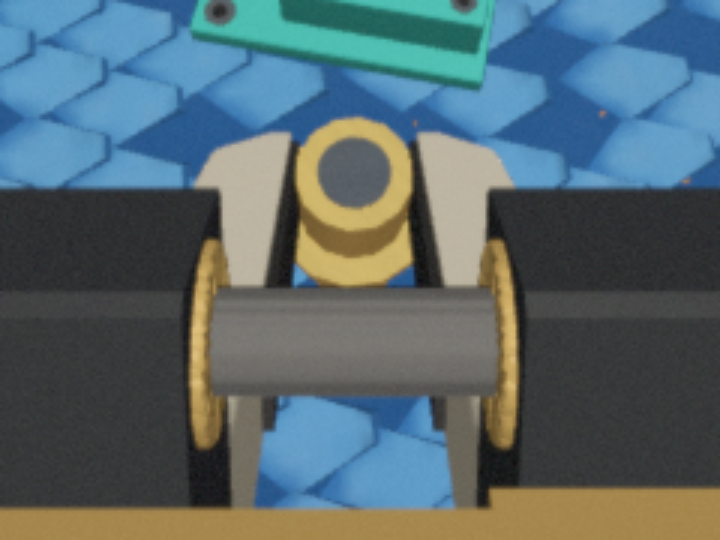

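```bash
python3 - <<'E'
from h import *
P=arm.camera_params("wrist"); w=arm.snapshot("wrist"); st(); p=arm.sense()['tcp_pos']
c=w[180:300,250:390]; hsv=cv2.cvtColor(c,cv2.COLOR_BGR2HSV)
m=((hsv[...,1]<60)&(hsv[...,2]<140)).astype(np.uint8)
n,l,s_,cen=cv2.connectedComponentsWithStats(m)
k=min(range(1,n),key=lambda i:abs(cen[i][0]-68)+abs(cen[i][1]-57) if s_[i][4]>50 else 1e9); print(cen[k]+[250,180],s_[k])
u=cen[k]+[250,180]
for off in (10.7,9):
  q=atz("wrist",u[0],u[1],p[2]+off,P); print(q-p)
E
```

```text
t 8.2 tcp [375.54 295.66 109.84] cmd [375.69 295.81 110.23] rpy [-2.4431e+00 -4.0000e-04  2.9997e+00] cmdrpy [-2.4438e+00  2.0000e-04  2.9997e+00] F [ 0.2 -0.8 -0. ] T [ 0.48 -0.03  0.02] g 19.15
q [ 0.746  0.636  1.445 -0.418  1.632 -2.155] eff [ 0.000e+00 -5.729e+01 -2.149e+01 -2.130e+00  3.210e+00  1.000e-02]
[317.57432432 237.02252252] [ 56  46  24  23 444]
[-0.80369924  0.32176948 10.7       ]
[-0.88539071 -0.24263664  9.        ]
```

```bash
python3 - <<'E'
from h import *
print(plan([441.8,412.4,112],RT))
E
```

```text
(array([ 0.0003, -0.    , -0.0004]), array([-48.96,  94.47, -81.52]))
```

Emit:
{"name": "apply_moves", "arguments": {"moves": [[[0,0,0,-4,8,-7,12],[0,0,0,-12,23,-20,12],[0,0,0,-21,41,-35,12],[0,0,0,-31,60,-52,12],[0,0,0,-40,77,-66,12],[0,0,0,-46,89,-77,12],[0,0,0,-49,94.5,-81.5,12],[0,0,0,-49,94.5,-81.5,12]]]}}

```text
time: 9.2
tcp_pos: [441.9, 412.6, 111.5]
orientation: [-2.443, -0.0, 3.0]
ft_force: [-0.5, 0.3, -0.7]
grip_width: 19.2
```

```bash
python3 - <<'E'
from h import *
adv([0,0,0],[-49,94.5,-81.5]); st()
P=arm.camera_params("wrist");w=arm.snapshot("wrist"); cv2.imwrite("pics/w8.png",cv2.resize(w[180:360,200:440],None,fx=3,fy=3))
s=arm.snapshot("scene");cv2.imwrite("pics/s8.png",cv2.resize(s[80:200,250:400],None,fx=5,fy=5,interpolation=cv2.INTER_CUBIC))
t=arm.snapshot("top");cv2.imwrite("pics/t8.png",cv2.resize(t[170:270,180:320],None,fx=5,fy=5,interpolation=cv2.INTER_CUBIC))
st()
E
```

```text
t 9.2 tcp [441.92 412.64 111.48] cmd [441.84 412.41 111.97] rpy [-2.4434 -0.      2.9999] cmdrpy [-2.4438e+00  2.0000e-04  2.9997e+00] F [-0.5  0.3 -0.7] T [ 0.45  0.07 -0.03] g 19.22
q [ 0.798  0.856  1.005 -0.406  1.853 -2.2  ] eff [ 1.300e-01 -7.013e+01 -2.541e+01 -2.190e+00  3.110e+00 -1.000e-02]
t 9.35 tcp [441.57 412.   112.02] cmd [441.84 412.41 111.97] rpy [-2.4433e+00 -1.0000e-04  2.9995e+00] cmdrpy [-2.4438e+00  2.0000e-04  2.9997e+00] F [ 0.7 -0.1 -0.7] T [0.46 0.03 0.02] g 18.89
q [ 0.798  0.854  1.007 -0.406  1.852 -2.2  ] eff [ 7.000e-02 -6.996e+01 -2.496e+01 -2.180e+00  3.090e+00  1.000e-02]
```

View pics/s8.png

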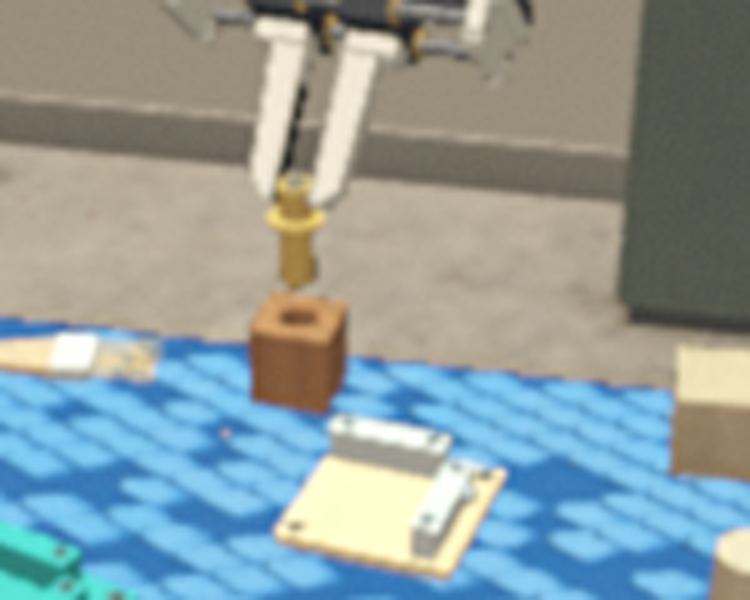

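View pics/w8.png

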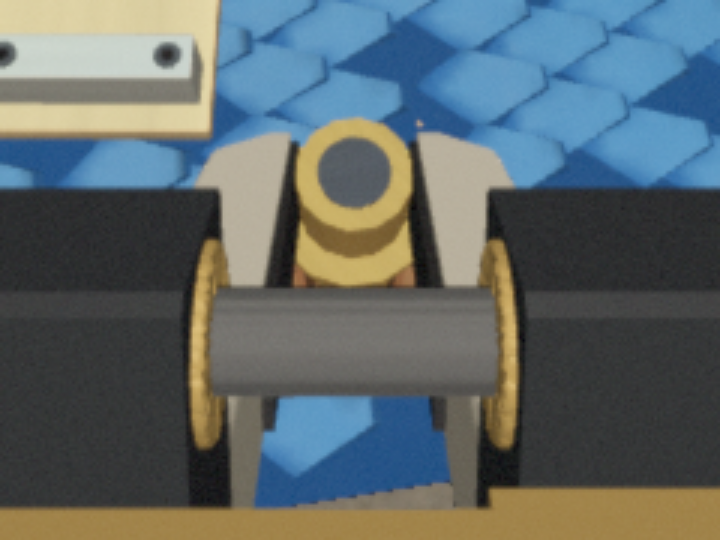

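View pics/t8.png

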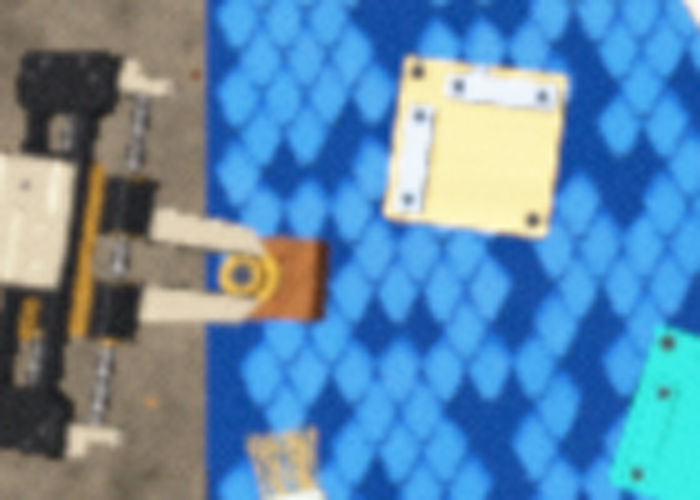

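```bash
python3 - <<'E'
from h import *
print(atz("top",228.0,224.6,122.7),atz("top",227.3,224.6,122.7))
im=cv2.imread("pics/top0.png");cv2.imwrite("pics/tb.png",cv2.resize(im[212:240,222:250],None,fx=20,fy=20,interpolation=cv2.INTER_CUBIC))
def t(p):return p
# blank in top0: predicted corners of top face for (441.7,412.1) yaw -.07
for d in ((-22,-22),(22,-22),(22,22),(-22,22),(0,0)):
  c,s=np.cos(-.07),np.sin(-.07); q=proj("top",(441.7+c*d[0]-s*d[1],412.1+s*d[0]+c*d[1],46)); print((q-[222,212]+.5)*20)
E
```

```text
[440.25769464 414.45034822 122.7       ] [440.30001774 416.21045349 122.7       ]
[417.55508453 443.06942482]
[438.35734304 113.68938913]
[110.57356379  98.60561357]
[ 88.63879998 427.86046346]
[263.78157167 270.52024277]
```

View pics/tb.png

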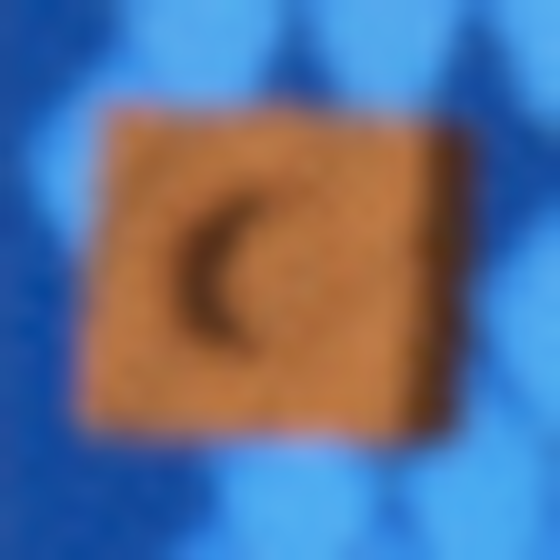

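```bash
python3 - <<'E'
from h import *
print(plan([441.8,411.9,94],RT),plan([441.8,411.9,86],RT))
p,R=load();print(R.inv().apply([0,0,-10]),R.inv().apply([1,0,0]),R.inv().apply([0,1,0]))
E
```

```text
(array([ 0.0003, -0.    , -0.0004]), array([-0.03, 11.15, 14.09])) (array([ 0.0003, -0.    , -0.0004]), array([-0.03, 16.29, 20.22]))
[2.21788767e-03 6.42552913e+00 7.66241284e+00] [-0.98995284  0.10848591 -0.09068733] [ 0.14139779  0.75852262 -0.63612114]
```

Emit:
{"name": "apply_moves", "arguments": {"moves": [[[0,0,0,0,4,5,12],[0,0,0,0,8,10,12],[0,0,0,0,11.2,14,12],[0,0,0,0,12.5,15.6,12],[0,0,0,0,13.8,17.1,12],[0,0,0,0,15.1,18.6,12],[0,0,0,0,16.3,20.2,12],[0,0,0,0,16.3,20.2,12]]]}}

```text
time: 10.35
tcp_pos: [441.8, 411.8, 85.9]
orientation: [-2.444, 0.0, 3.0]
ft_force: [1.3, 0.1, -0.3]
grip_width: 19.2
```

```bash
python3 - <<'E'
from h import *
adv([0,0,0],[0,16.3,20.2]); st()
w=arm.snapshot("wrist"); cv2.imwrite("pics/w9.png",cv2.resize(w[180:360,200:440],None,fx=3,fy=3))
s=arm.snapshot("scene");cv2.imwrite("pics/s9.png",cv2.resize(s[90:200,270:370],None,fx=6,fy=5.4,interpolation=cv2.INTER_CUBIC))
st()
E
```

```text
t 10.35 tcp [441.75 411.84  85.86] cmd [441.78 411.92  86.01] rpy [-2.4436e+00  1.0000e-04  2.9997e+00] cmdrpy [-2.4438e+00  2.0000e-04  2.9997e+00] F [ 1.3  0.1 -0.3] T [0.46 0.04 0.09] g 19.17
q [ 0.797  0.877  1.027 -0.401  1.812 -2.183] eff [ 1.200e-01 -7.061e+01 -2.432e+01 -2.110e+00  3.130e+00  1.000e-02]
t 10.45 tcp [441.79 411.93  86.03] cmd [441.78 411.92  86.01] rpy [-2.4438e+00  2.0000e-04  2.9997e+00] cmdrpy [-2.4438e+00  2.0000e-04  2.9997e+00] F [ 0.  -0.2 -1.3] T [ 0.47 -0.02  0.02] g 19.05
q [ 0.797  0.877  1.027 -0.401  1.812 -2.183] eff [ 1.100e-01 -7.054e+01 -2.432e+01 -2.110e+00  3.130e+00  1.000e-02]
```

View pics/s9.png

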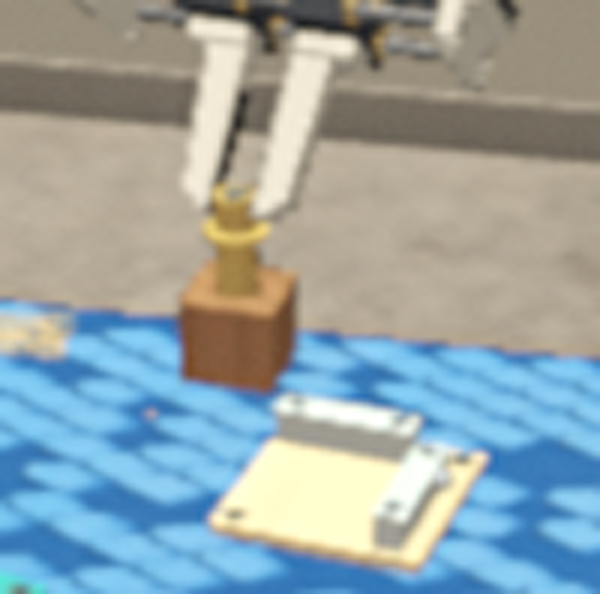

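View pics/w9.png

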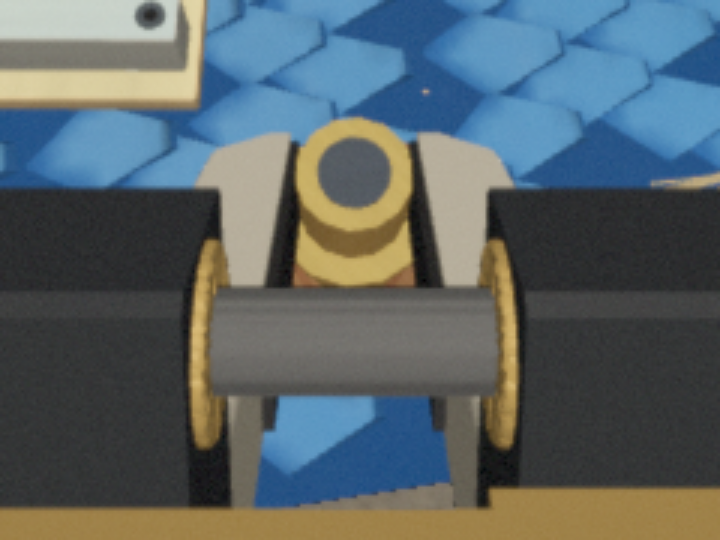

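Emit:
{"name": "apply_moves", "arguments": {"moves": [[[0,0,0,0,3,3.6,12],[0,0,0,0,6,7.2,12],[0,0,0,0,9,10.7,12],[0,0,0,0,12,14.3,12],[0,0,0,0,15,17.9,12],[0,0,0,0,18,21.5,12],[0,0,0,0,18,21.5,12],[0,0,0,0,18,21.5,12]]]}}

```text
time: 11.45
tcp_pos: [441.8, 412.0, 58.0]
orientation: [-2.444, 0.0, 3.0]
ft_force: [0.2, -0.5, -0.3]
grip_width: 19.0
```

```bash
python3 - <<'E'
from h import *
adv([0,0,0],[0,18,21.5]); st()
w=arm.snapshot("wrist"); cv2.imwrite("pics/w10.png",cv2.resize(w[180:360,200:440],None,fx=3,fy=3))
s=arm.snapshot("scene");cv2.imwrite("pics/s10.png",cv2.resize(s[90:200,270:370],None,fx=6,fy=5.4,interpolation=cv2.INTER_CUBIC))
st()
E
```

```text
t 11.45 tcp [441.79 411.97  57.99] cmd [441.78 411.9   57.97] rpy [-2.4439e+00  2.0000e-04  2.9998e+00] cmdrpy [-2.4438e+00  2.0000e-04  2.9997e+00] F [ 0.2 -0.5 -0.3] T [0.47 0.   0.04] g 19.02
q [ 0.797  0.904  1.045 -0.398  1.771 -2.165] eff [ 1.100e-01 -7.073e+01 -2.360e+01 -2.070e+00  3.160e+00  1.000e-02]
t 11.55 tcp [441.86 412.01  58.16] cmd [441.78 411.9   57.97] rpy [-2.4441e+00  4.0000e-04  2.9997e+00] cmdrpy [-2.4438e+00  2.0000e-04  2.9997e+00] F [ 0.7 -0.3 -0.6] T [0.46 0.02 0.02] g 19.41
q [ 0.797  0.904  1.044 -0.398  1.771 -2.165] eff [ 1.000e-01 -7.086e+01 -2.366e+01 -2.080e+00  3.170e+00  1.000e-02]
```

View pics/s10.png

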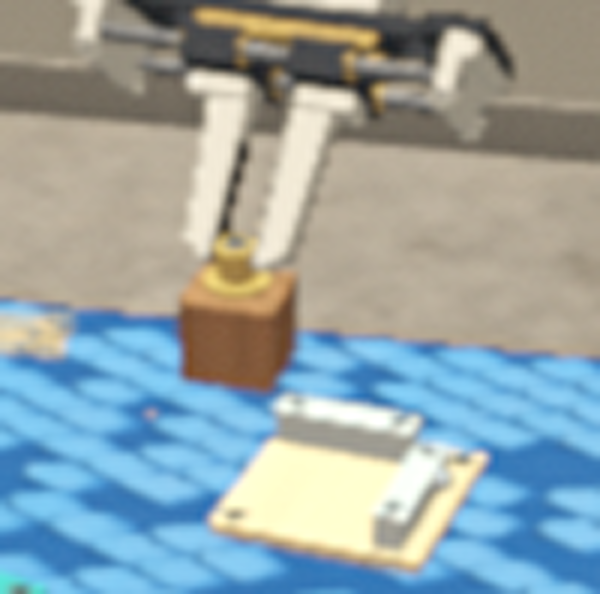

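View pics/w10.png

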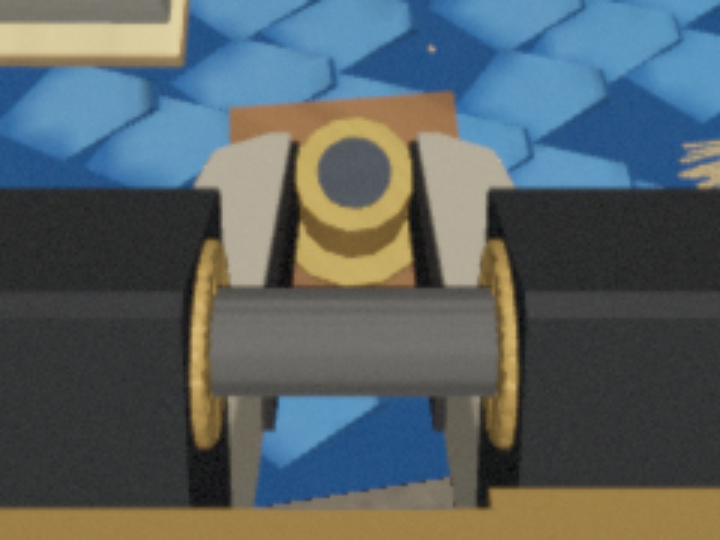

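Emit:
{"name": "apply_moves", "arguments": {"moves": [[[0,0,0,0,0.6,0.8,12],[0,0,0,0,1.2,1.5,12],[0,0,0,0,1.6,1.9,12],[0,0,0,0,1.9,2.3,12],[0,0,0,0,1.9,2.3,12],[0,0,0,0,1.9,2.3,12],[0,0,0,0,1.9,2.3,12],[0,0,0,0,1.9,2.3,12]]]}}

```text
time: 12.55
tcp_pos: [441.9, 411.9, 56.3]
orientation: [-2.444, 0.001, 3.0]
ft_force: [-0.5, 0.6, 5.4]
grip_width: 18.8
```

```bash
python3 - <<'E'
from h import *
adv([0,0,0],[0,1.9,2.3]); st()
E
```

```text
t 12.55 tcp [441.9  411.93  56.29] cmd [441.78 411.88  54.99] rpy [-2.4438e+00  1.1000e-03  2.9996e+00] cmdrpy [-2.4438e+00  2.0000e-04  2.9997e+00] F [-0.5  0.6  5.4] T [-0.27  0.25 -0.1 ] g 18.81
q [ 0.798  0.906  1.046 -0.398  1.769 -2.163] eff [-4.500e-01 -6.689e+01 -2.235e+01 -1.570e+00  1.840e+00  5.000e-02]
```

Emit:
{"name": "apply_moves", "arguments": {"moves": [[[0,0,0,0,-0.8,-1,12],[0,0,0,0,-0.8,-1,40],[0,0,0,0,-0.8,-1,60],[0,0,0,0,-0.8,-1,93],[0,0,0,0,-0.8,-1,93],[0,0,0,0,-8,-10,93],[0,0,0,0,-18,-22,93],[0,0,0,0,-26,-31,93]]]}}

```text
time: 13.55
tcp_pos: [442.2, 412.2, 97.3]
orientation: [-2.445, 0.001, 3.0]
ft_force: [-0.1, 0.3, 0.9]
grip_width: 84.3
```

```bash
python3 - <<'E'
from h import *
adv([0,0,0],[0,-26,-31])
s=arm.snapshot("scene");cv2.imwrite("pics/s11.png",cv2.resize(s[90:200,270:370],None,fx=6,fy=5.4,interpolation=cv2.INTER_CUBIC)) 
arm.snapshot("top")
P=arm.camera_params("wrist");w=arm.snapshot("wrist"); cv2.imwrite("pics/w11.png",w); st()
np.save("P11.npy",P,allow_pickle=True)
cv2.imwrite("pics/w11c.png",cv2.resize(w[180:360,200:440],None,fx=3,fy=3))
E
```

```text
t 13.7 tcp [442.23 412.37  96.86] cmd [441.77 411.88  95.45] rpy [-2.4460e+00  1.9000e-03  2.9997e+00] cmdrpy [-2.4438e+00  2.0000e-04  2.9997e+00] F [-0.4 -0.1 -0.3] T [ 0.4   0.06 -0.01] g 92.24
q [ 0.797  0.866  1.02  -0.403  1.827 -2.189] eff [ 0.000e+00 -7.076e+01 -2.481e+01 -2.130e+00  3.100e+00 -2.000e-02]
```

View pics/s11.png

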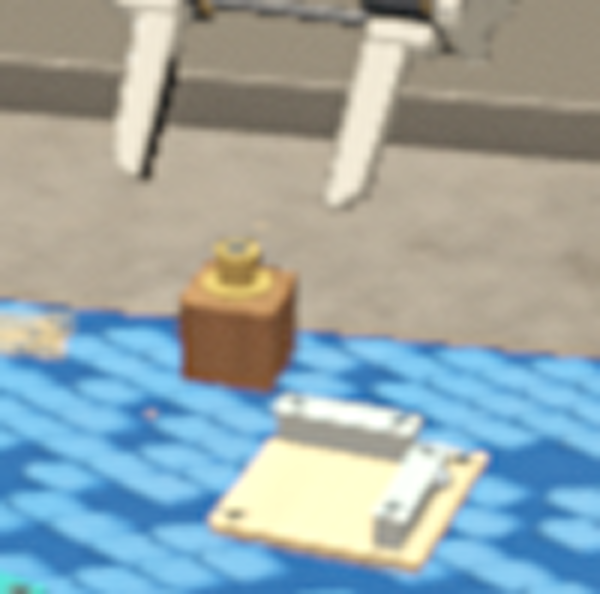

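View pics/w11c.png

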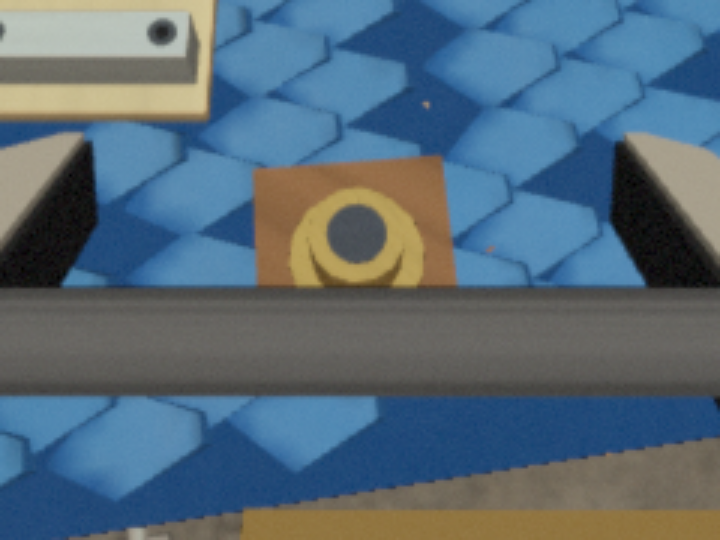

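```bash
python3 - <<'E'
from h import *
RG=toolR(3.07,np.radians(40)); print(plan([441.4,405.9,95],RG),plan([441.4,405.9,29],RG))
E
```

```text
(array([ 0.0003, -0.045 , -0.054 ]), array([-0.48, -4.28,  4.18])) (array([ 0.0003, -0.045 , -0.054 ]), array([-0.47, 38.12, 54.75]))
```

Emit:
{"name": "apply_moves", "arguments": {"moves": [[[0,-0.02,-0.027,-0.2,-2,2,93],[0,-0.045,-0.054,-0.5,-4,4.5,93],[0,-0.045,-0.054,-0.5,5,15,93],[0,-0.045,-0.054,-0.5,15,27,93],[0,-0.045,-0.054,-0.5,25,39,93],[0,-0.045,-0.054,-0.5,33,48.6,93],[0,-0.045,-0.054,-0.5,38.1,54.7,93],[0,-0.045,-0.054,-0.5,38.1,54.7,93]]]}}

```text
time: 14.7
tcp_pos: [441.2, 405.6, 28.3]
orientation: [-2.443, -0.001, 3.07]
ft_force: [-0.2, 0.6, -0.9]
grip_width: 93.0
```

```bash
python3 - <<'E'
from h import *
adv([0,-.045,-.054],[-.5,38.1,54.7])
P=arm.camera_params("wrist");w=arm.snapshot("wrist"); st()
cv2.imwrite("pics/w12.png",cv2.resize(w[120:360,100:540],None,fx=1.8,fy=1.8))
s=arm.snapshot("scene");cv2.imwrite("pics/s12.png",cv2.resize(s[90:200,270:370],None,fx=6,fy=5.4,interpolation=cv2.INTER_CUBIC)) 
E
```

```text
t 14.75 tcp [441.48 405.9   28.94] cmd [441.43 405.91  29.06] rpy [-2.4435e+00 -1.0000e-04  3.0700e+00] cmdrpy [-2.4438  0.      3.07  ] F [ 0.8 -0.3  0.2] T [ 0.38  0.07 -0.01] g 92.91
q [ 0.809  0.912  1.107 -0.425  1.686 -2.187] eff [-2.000e-02 -6.882e+01 -2.209e+01 -2.070e+00  2.930e+00  2.000e-02]
```

View pics/w12.png

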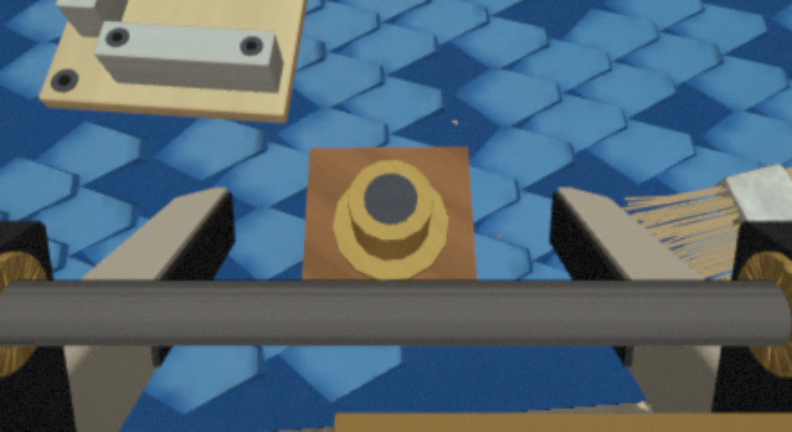

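View pics/s12.png

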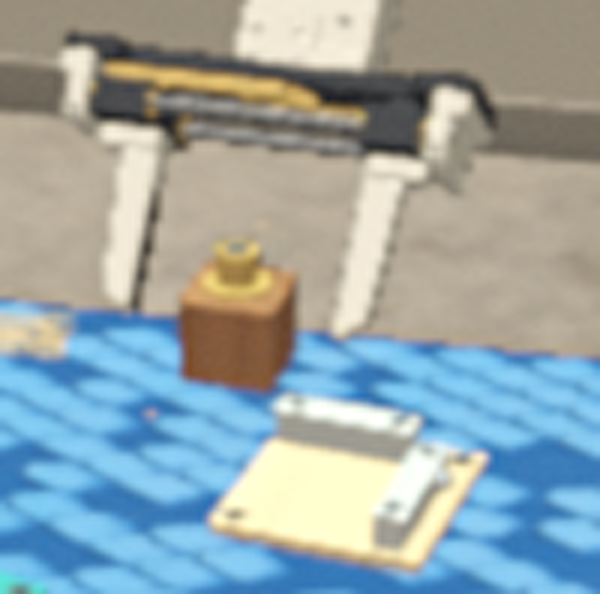

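Emit:
{"name": "apply_moves", "arguments": {"moves": [[[0,0,0,0,0,0,70],[0,0,0,0,0,0,52],[0,0,0,0,0,0,40],[0,0,0,0,0,0,34],[0,0,0,0,0,0,34],[0,0,0,0,0,0,34],[0,0,0,0,0,0,34],[0,0,0,0,0,0,34]]]}}

```text
time: 15.8
tcp_pos: [441.5, 405.9, 29.1]
orientation: [-2.444, 0.0, 3.07]
ft_force: [0.2, -0.5, 0.8]
grip_width: 44.2
```

```bash
python3 - <<'E'
from h import *
P=arm.camera_params("wrist");w=arm.snapshot("wrist"); st()
cv2.imwrite("pics/w13.png",cv2.resize(w[120:360,180:460],None,fx=2.5,fy=2.5))
print(plan([441.4,405.9,55],toolR(3.07,np.radians(40))))
E
```

```text
t 15.85 tcp [441.47 405.92  29.07] cmd [441.43 405.91  29.06] rpy [-2.4438e+00  1.0000e-04  3.0700e+00] cmdrpy [-2.4438  0.      3.07  ] F [ 1.4 -0.8  0.4] T [0.36 0.04 0.05] g 43.8
q [ 0.809  0.912  1.107 -0.424  1.685 -2.187] eff [ 9.000e-02 -6.964e+01 -2.245e+01 -2.040e+00  2.970e+00  2.000e-02]
(array([0.0003, 0.    , 0.    ]), array([  0.03, -16.68, -19.87]))
```

View pics/w13.png

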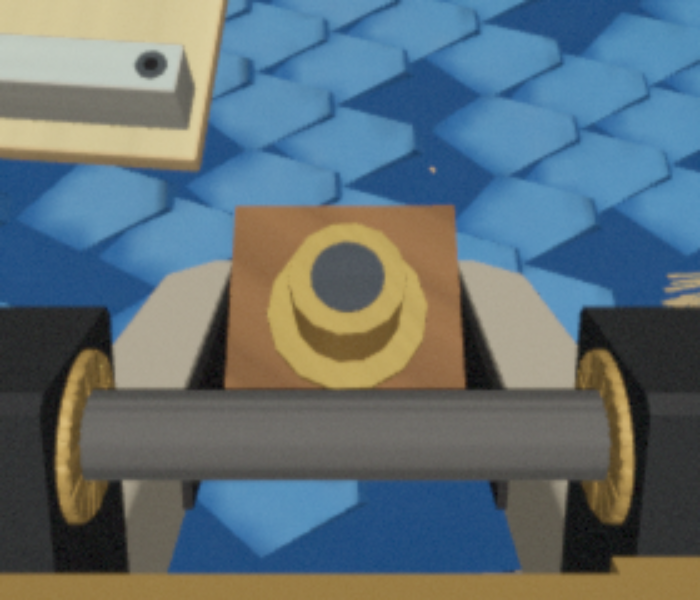

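```bash
python3 - <<'E'
from h import *
RJ=toolR(np.pi-.1424,np.radians(40))
print(plan([441.4,405.9,76],toolR(3.07,np.radians(40))))
print(plan([470,345,76],RJ))
print(plan([505.3,295.4,76],RJ))
E
```

```text
(array([0.0003, 0.    , 0.    ]), array([ 3.000e-02, -3.017e+01, -3.596e+01]))
(array([0.0003, 0.0455, 0.0543]), array([-32.85, -75.15,   1.75]))
(array([0.0003, 0.0455, 0.0543]), array([ -71.61, -111.12,   31.92]))
```

Emit:
{"name": "apply_moves", "arguments": {"moves": [[[0,0,0,0,-4,-4.8,34],[0,0,0,0,-13,-15.5,34],[0,0,0,0,-22,-26,34],[0,0,0,0,-30.2,-36,34],[0,0.012,0.014,-8,-41,-27,34],[0,0.023,0.027,-16,-52,-17,34],[0,0.035,0.041,-25,-64,-7,34],[0,0.0455,0.0543,-32.8,-75.2,1.8,34]]]}}

```text
time: 16.85
tcp_pos: [470.6, 343.0, 75.5]
orientation: [-2.443, -0.001, 2.997]
ft_force: [-1.1, -1.3, -1.6]
grip_width: 43.7
```

```bash
python3 - <<'E'
from h import *
adv([0,.0455,.0543],[-32.8,-75.2,1.8])
w=arm.snapshot("wrist"); st()
cv2.imwrite("pics/w14.png",cv2.resize(w[60:360,100:500],None,fx=2,fy=2))
t=arm.snapshot("top");cv2.imwrite("pics/t14.png",cv2.resize(t[160:,100:420],None,fx=2.4,fy=2.4))
print(plan([505.3,295.4,76],toolR(np.pi-.1424,np.radians(40))))
E
```

```text
t 16.9 tcp [471.74 341.26  75.96] cmd [469.95 344.94  76.  ] rpy [-2.4419e+00  3.0000e-04  2.9947e+00] cmdrpy [-2.4438  0.      2.9992] F [ 1.3 -1.3 -0.7] T [ 0.52 -0.05  0.05] g 43.84
q [ 0.704  0.826  1.161 -0.443  1.704 -2.225] eff [ 6.720e+00 -6.796e+01 -2.377e+01 -1.360e+00  2.990e+00  2.000e-02]
(array([ 0.0003,  0.    , -0.    ]), array([-42.03, -33.73,  28.28]))
```

View pics/w14.png

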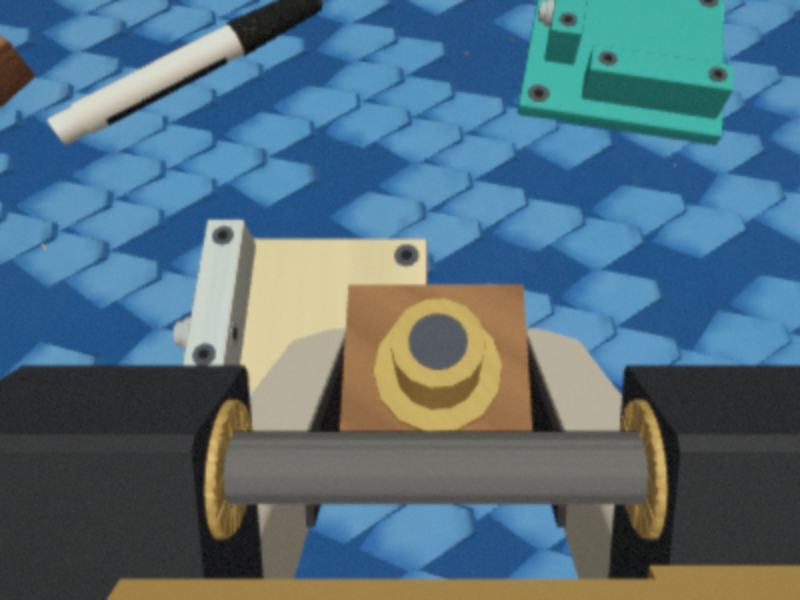

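View pics/t14.png

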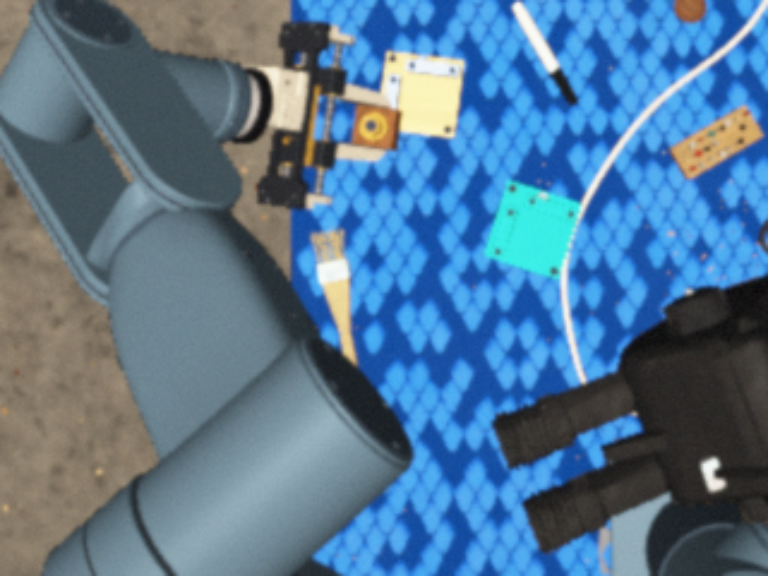

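Emit:
{"name": "apply_moves", "arguments": {"moves": [[[0,0,0,-4,-3,2.7,34],[0,0,0,-11,-9,7.5,34],[0,0,0,-19,-15,12.8,34],[0,0,0,-27,-21.6,18.2,34],[0,0,0,-34,-27.3,22.9,34],[0,0,0,-39,-31.3,26.2,34],[0,0,0,-42,-33.7,28.3,34],[0,0,0,-42,-33.7,28.3,34]]]}}

```text
time: 17.95
tcp_pos: [505.4, 295.2, 76.0]
orientation: [-2.444, -0.0, 2.999]
ft_force: [-0.6, -0.3, -1.6]
grip_width: 44.1
```

```bash
python3 - <<'E'
from h import *
adv([0,0,0],[-42,-33.7,28.3])
st()
t=arm.snapshot("top");s=arm.snapshot("scene");P=arm.camera_params("wrist");w=arm.snapshot("wrist"); st()
np.save("P15.npy",P,allow_pickle=True); cv2.imwrite("pics/w15f.png",w)
cv2.imwrite("pics/w15.png",cv2.resize(w[60:360,100:500],None,fx=2,fy=2))
cv2.imwrite("pics/t15.png",cv2.resize(t[160:,100:420],None,fx=2.4,fy=2.4))
cv2.imwrite("pics/s15.png",cv2.resize(s[90:210,270:390],None,fx=5,fy=5,interpolation=cv2.INTER_CUBIC))
E
```

```text
t 17.95 tcp [505.39 295.2   75.97] cmd [505.27 295.41  75.97] rpy [-2.4438 -0.      2.9987] cmdrpy [-2.4438  0.      2.9992] F [-0.6 -0.3 -1.6] T [ 0.53 -0.03 -0.02] g 44.09
q [ 0.628  0.807  1.199 -0.481  1.654 -2.282] eff [-4.300e-01 -6.692e+01 -2.323e+01 -2.660e+00  2.980e+00 -2.000e-02]
t 18.1 tcp [505.09 295.68  75.91] cmd [505.27 295.41  75.97] rpy [-2.4439e+00 -1.0000e-04  2.9995e+00] cmdrpy [-2.4438  0.      2.9992] F [-0.3  0.6 -1.2] T [0.53 0.02 0.01] g 43.79
q [ 0.629  0.807  1.199 -0.48   1.654 -2.281] eff [-2.400e-01 -6.693e+01 -2.325e+01 -2.600e+00  3.000e+00  1.000e-02]
```

View pics/w15.png

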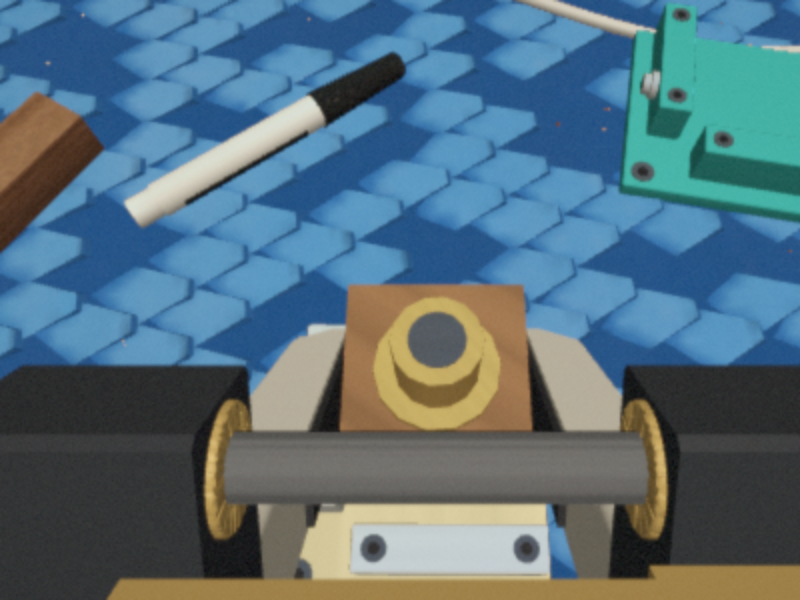

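View pics/t15.png

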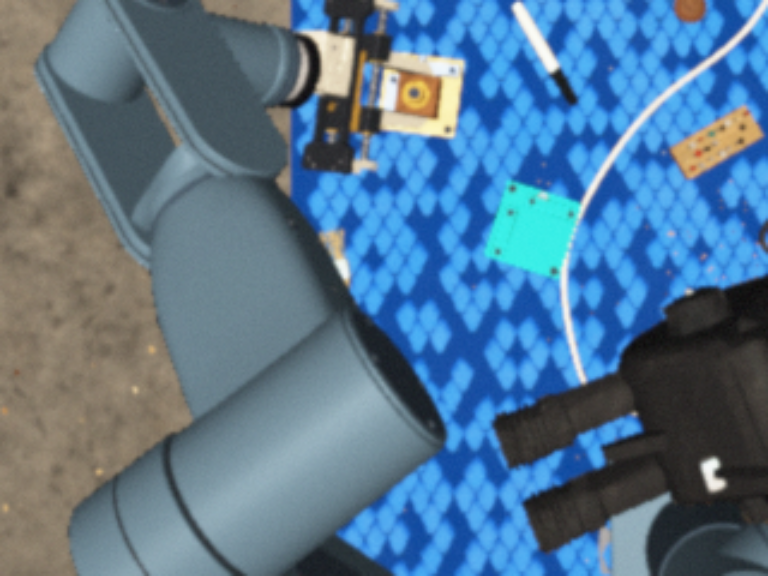

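View pics/s15.png

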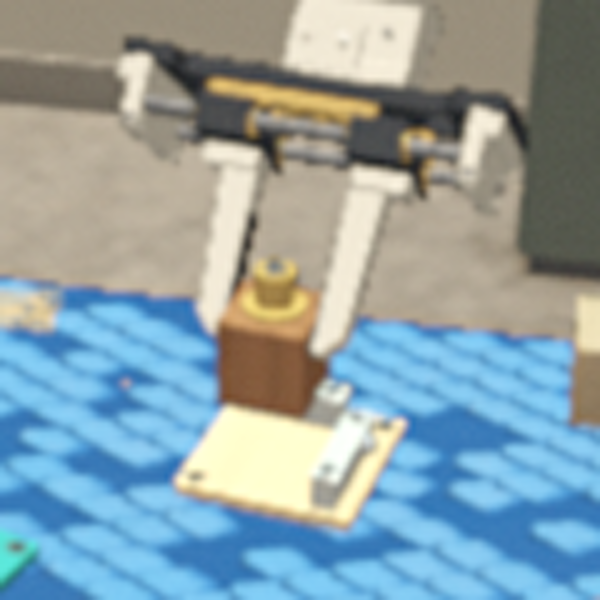

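Emit:
{"name": "apply_moves", "arguments": {"moves": [[[0,0,0,0,3,3.6,34],[0,0,0,0,8,9.6,34],[0,0,0,0,13,15.5,34],[0,0,0,0,18,21.5,34],[0,0,0,0,21.5,25.6,34],[0,0,0,0,23.5,28,34],[0,0,0,0,24.4,29.1,34],[0,0,0,0,24.4,29.1,34]]]}}

```text
time: 19.1
tcp_pos: [505.4, 295.4, 38.1]
orientation: [-2.444, 0.0, 2.999]
ft_force: [-0.9, 0.8, -1.1]
grip_width: 43.5
```

```bash
python3 - <<'E'
from h import *
adv([0,0,0],[0,24.4,29.1])
st()
s=arm.snapshot("scene");P=arm.camera_params("wrist");w=arm.snapshot("wrist"); st()
cv2.imwrite("pics/w16.png",cv2.resize(w[60:360,100:500],None,fx=2,fy=2))
cv2.imwrite("pics/s16.png",cv2.resize(s[90:210,270:390],None,fx=5,fy=5,interpolation=cv2.INTER_CUBIC))
E
```

```text
t 19.1 tcp [505.35 295.43  38.09] cmd [505.28 295.41  37.99] rpy [-2.4438e+00  2.0000e-04  2.9991e+00] cmdrpy [-2.4438  0.      2.9992] F [-0.9  0.8 -1.1] T [ 0.51 -0.    0.07] g 43.53
q [ 0.629  0.848  1.219 -0.479  1.599 -2.253] eff [-1.000e-02 -6.730e+01 -2.209e+01 -2.500e+00  3.050e+00  2.000e-02]
t 19.2 tcp [505.38 295.51  38.25] cmd [505.28 295.41  37.99] rpy [-2.4440e+00  4.0000e-04  2.9992e+00] cmdrpy [-2.4438  0.      2.9992] F [ 0.9  0.4 -2.3] T [ 0.5 -0.   0. ] g 43.85
q [ 0.629  0.848  1.219 -0.479  1.599 -2.253] eff [-0.000e+00 -6.736e+01 -2.211e+01 -2.500e+00  3.070e+00  1.000e-02]
```

View pics/w16.png

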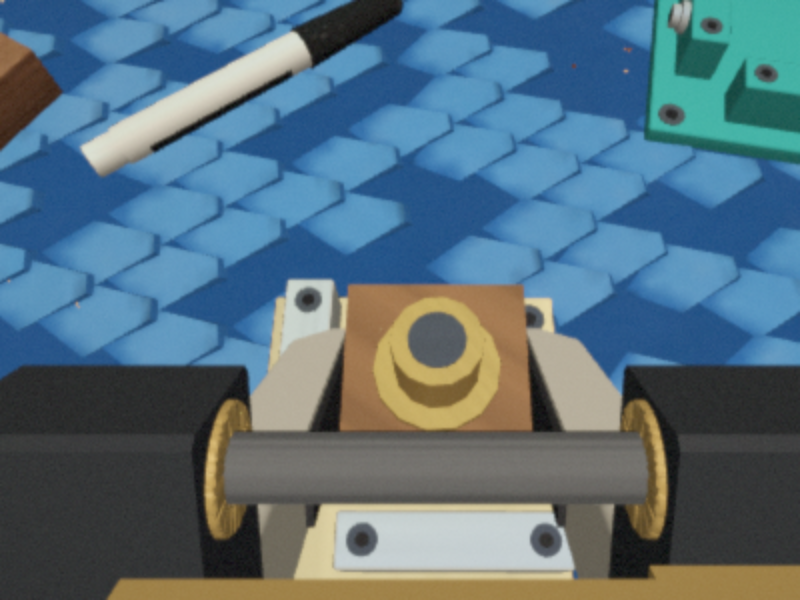

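View pics/s16.png

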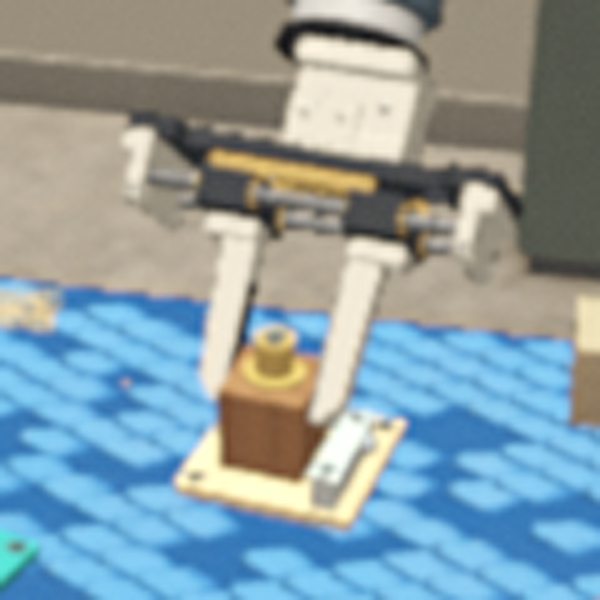

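Emit:
{"name": "apply_moves", "arguments": {"moves": [[[0,0,0,0,0.5,0.6,34],[0,0,0,0,1,1.15,34],[0,0,0,-1.5,1,1.15,34],[0,0,0,-3,2,0.3,34],[0,0,0,-4.5,3,-0.5,34],[0,0,0,-5.5,4.2,-1.5,34],[0,0,0,-5.5,5.2,-2.4,34],[0,0,0,-5.5,5.2,-2.4,34]]]}}

```text
time: 20.2
tcp_pos: [512.0, 299.6, 37.0]
orientation: [-2.443, 0.001, 2.999]
ft_force: [-0.1, -2.7, 5.9]
grip_width: 43.6
```

```bash
python3 - <<'E'
from h import *
adv([0,0,0],[-5.5,5.2,-2.4])
st()
E
```

```text
t 20.2 tcp [512.01 299.64  37.04] cmd [511.5  300.1   36.49] rpy [-2.4428e+00  9.0000e-04  2.9991e+00] cmdrpy [-2.4438  0.      2.9992] F [-0.1 -2.7  5.9] T [-0.62  0.35 -0.05] g 43.56
q [ 0.629  0.862  1.193 -0.481  1.611 -2.259] eff [  1.13 -64.77 -22.43  -1.27   1.16   0.07]
```

Emit:
{"name": "apply_moves", "arguments": {"moves": [[[0,0,0,-0.7,0,0,34],[0,0,0,-1.4,0,0,34],[0,0,0,-2.1,0,0,34],[0,0,0,-2.8,0,0,34],[0,0,0,-3.5,0,0,34],[0,0,0,-3.5,0,0,34],[0,0,0,-3.5,0,0,34],[0,0,0,-3.5,0,0,34]]]}}

```text
time: 21.2
tcp_pos: [514.4, 299.8, 37.0]
orientation: [-2.443, -0.001, 2.999]
ft_force: [-4.1, -0.1, 6.0]
grip_width: 43.9
```

```bash
python3 - <<'E'
from h import *
adv([0,0,0],[-3.5,0,0])
st()
p,R=load(); d=R.inv().apply(arm.sense()['tcp_pos']-p); print("err tool",d, "F tool",R.inv().apply(arm.sense()['ft_force']))
E
```

```text
t 21.2 tcp [514.44 299.83  37.03] cmd [514.97 299.61  36.49] rpy [-2.4435e+00 -6.0000e-04  2.9988e+00] cmdrpy [-2.4438  0.      2.9992] F [-4.1 -0.1  6. ] T [-0.33  0.63 -0.41] g 43.87
q [ 0.626  0.865  1.186 -0.48   1.613 -2.263] eff [-1.170e+00 -6.447e+01 -2.272e+01 -2.410e+00  6.600e-01  2.000e-02]
err tool [ 0.55831593 -0.23403266 -0.50621874] F tool [ 4.0353209  -4.3517507  -4.11883938]
```

Emit:
{"name": "apply_moves", "arguments": {"moves": [[[0,0,0,-0.5,0,0,34],[0,0,0,-1,0,0,34],[0,0,0,-1.5,0,0,34],[0,0,0,-2,0,0,34],[0,0,0,-2,0,0,34],[0,0,0,-2,0,0,34],[0,0,0,-2,0,0,34],[0,0,0,-2,0,0,34]]]}}

```text
time: 22.2
tcp_pos: [514.6, 299.8, 37.1]
orientation: [-2.443, -0.004, 2.998]
ft_force: [-9.2, 1.7, 7.7]
grip_width: 44.3
```

```bash
cat >> h.py <<'E'
def jst(a=-.1424):
    s=arm.sense(); p,R=load(); J=Ro.from_euler('z',a).inv()
    print("cmd-act jig",J.apply(p-s['tcp_pos']).round(2),"F jig",J.apply(s['ft_force']).round(1),"T",J.apply(s['torque']).round(2),"tcp jig",J.apply(s['tcp_pos']-np.array([539.,325.9,8])).round(2),"rot err mrad",((R.inv()*curR()).as_rotvec()*1000).round(1))
E
python3 - <<'E'
from h import *
adv([0,0,0],[-2,0,0])
st();jst()
E
```

```text
t 22.2 tcp [514.56 299.8   37.08] cmd [516.95 299.32  36.49] rpy [-2.4426 -0.0036  2.9977] cmdrpy [-2.4438  0.      2.9992] F [-9.2  1.7  7.7] T [-0.26  1.41 -1.12] g 44.31
q [ 0.625  0.867  1.183 -0.479  1.617 -2.265] eff [-3.570e+00 -6.387e+01 -2.400e+01 -3.770e+00 -7.200e-01 -1.000e-02]
cmd-act jig [ 2.43 -0.14 -0.59] F jig [-9.4  0.4  7.7] T [-0.46  1.36 -1.12] tcp jig [-20.49 -29.3   29.08] rot err mrad [ 1.2  3.7 -1.2]
```

Emit:
{"name": "apply_moves", "arguments": {"moves": [[[0,0,0,0,0.5,-0.42,34],[0,0,0,0,1,-0.84,34],[0,0,0,0,1.5,-1.26,34],[0,0,0,0,2,-1.7,34],[0,0,0,0,2.6,-2.2,34],[0,0,0,0,3.1,-2.6,34],[0,0,0,0,3.1,-2.6,34],[0,0,0,0,3.1,-2.6,34]]]}}

```text
time: 23.2
tcp_pos: [514.8, 301.1, 37.2]
orientation: [-2.437, -0.005, 2.996]
ft_force: [-9.4, -6.7, 7.6]
grip_width: 44.1
```

```bash
python3 - <<'E'
from h import *
adv([0,0,0],[0,3.1,-2.6])
st();jst()
E
```

```text
t 23.2 tcp [514.75 301.11  37.21] cmd [517.52 303.33  36.49] rpy [-2.437  -0.0049  2.9962] cmdrpy [-2.4438  0.      2.9992] F [-9.4 -6.7  7.6] T [-1.47  1.41 -1.02] g 44.11
q [ 0.627  0.873  1.174 -0.48   1.626 -2.265] eff [  0.83 -65.4  -26.73  -2.03  -2.15  -0.07]
cmd-act jig [ 2.43  2.59 -0.72] F jig [-8.4 -8.   7.6] T [-1.65  1.19 -1.02] tcp jig [-20.48 -27.98  29.21] rot err mrad [ 6.8  5.7 -0.9]
```

Emit:
{"name": "apply_moves", "arguments": {"moves": [[[-0.002,-0.0015,0,-0.2,0.3,0,34],[-0.004,-0.003,0,-0.4,0.6,0,34],[-0.006,-0.004,0.001,-0.6,0.9,0,34],[-0.007,-0.005,0.001,-0.6,1.0,0.1,34],[-0.007,-0.005,0.001,-0.6,1.0,0.1,34],[-0.007,-0.005,0.001,-0.6,1.0,0.1,34],[-0.007,-0.005,0.001,-0.6,1.0,0.1,34],[-0.007,-0.005,0.001,-0.6,1.0,0.1,34]]]}}

```text
time: 24.2
tcp_pos: [514.8, 301.1, 37.1]
orientation: [-2.442, -0.001, 2.998]
ft_force: [-12.6, -7.7, 10.9]
grip_width: 43.7
```

```bash
python3 - <<'E'
from h import *
adv([-.007,-.005,.001],[-.6,1.0,.1])
st();jst()
s=arm.sense(); print("R vs nominal mrad",((toolR(np.pi-.1424,np.radians(40)).inv()*curR()).as_rotvec()*1000).round(1))
w=arm.snapshot("wrist");cv2.imwrite("pics/w20.png",cv2.resize(w[160:360,180:460],None,fx=2.8,fy=2.8,interpolation=cv2.INTER_CUBIC))
t=arm.snapshot("top");cv2.imwrite("pics/t20.png",cv2.resize(t[175:225,245:305],None,fx=12,fy=12,interpolation=cv2.INTER_CUBIC))
s=arm.snapshot("scene");cv2.imwrite("pics/s20.png",cv2.resize(s[135:205,290:370],None,fx=8,fy=8,interpolation=cv2.INTER_CUBIC))
jst()
E
```

```text
t 24.2 tcp [514.75 301.12  37.09] cmd [518.22 303.94  35.77] rpy [-2.4422e+00 -1.4000e-03  2.9978e+00] cmdrpy [-2.4508  0.0045  3.0016] F [-12.6  -7.7  10.9] T [-2.02  1.79 -1.33] g 43.66
q [ 0.627  0.868  1.18  -0.48   1.618 -2.263] eff [  0.86 -64.08 -27.47  -1.92  -3.5   -0.08]
cmd-act jig [ 3.03  3.28 -1.31] F jig [-11.4  -9.4  10.9] T [-2.26  1.49 -1.33] tcp jig [-20.48 -27.97  29.09] rot err mrad [ 8.6  7.  -0.9]
R vs nominal mrad [1.3 2.  0.2]
cmd-act jig [ 3.07  3.28 -1.3 ] F jig [-10.2  -9.4  10.8] T [-2.26  1.51 -1.29] tcp jig [-20.53 -27.97  29.07] rot err mrad [ 8.7  7.  -0.9]
```

View pics/w20.png

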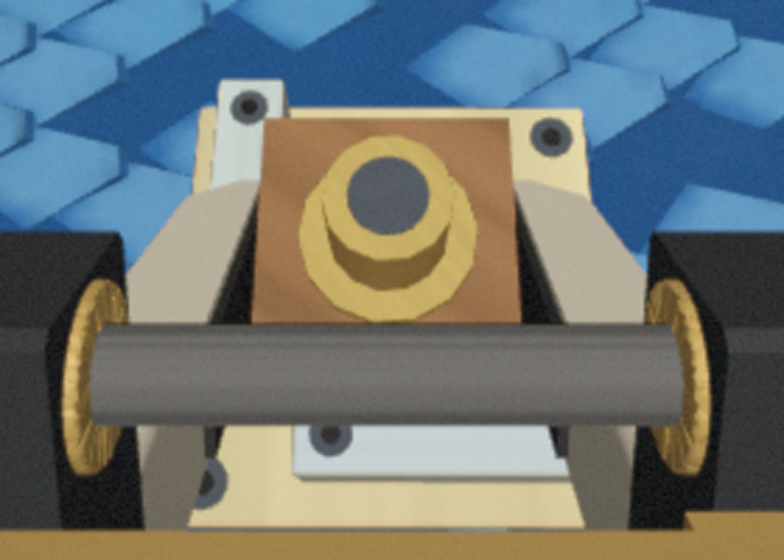

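View pics/t20.png

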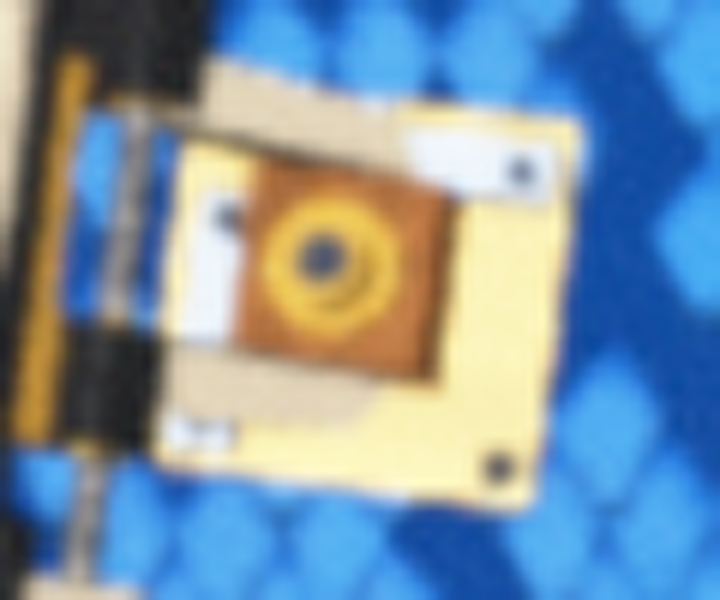

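View pics/s20.png

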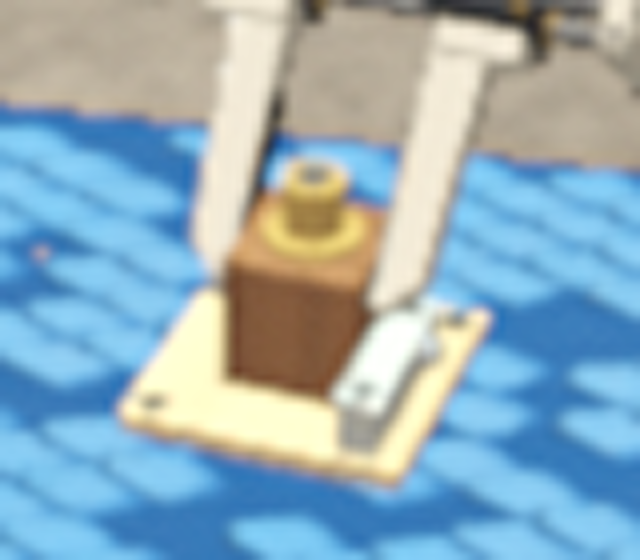

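```bash
python3 - <<'E'
from h import *
P=arm.camera_params("wrist"); J=Ro.from_euler('z',-.1424).inv()
f=lambda u,v,z:J.apply(atz("wrist",180+u/2.8-.3,160+v/2.8-.3,z,P)-np.array([539,325.9,0])).round(2)
print("block top L,R corners",f(265,118,54),f(509,118,54))
print("fence inner top edge",f(285,82,28),f(286,115,28),"outer",f(219,82,28))
print("base corner -68,-68",f(582,108,8))
print("side fence back edge (y=14,z28)",f(295,476,28),f(570,476,28), "fence left end", f(293,430,28))
w=arm.snapshot("wrist");cv2.imwrite("pics/w21.png",cv2.resize(w[180:240,230:350],None,fx=6.6,fy=6.6,interpolation=cv2.INTER_CUBIC))
jst()
E
```

```text
block top L,R corners [  0.54 -44.24  54.  ] [-43.49 -44.23  54.  ]
fence inner top edge [  0.34 -64.61  28.  ] [ -0.23 -56.81  28.  ] outer [ 14.51 -64.62  28.  ]
base corner -68,-68 [-67.54 -67.83   8.  ]
side fence back edge (y=14,z28) [-5.07 13.98 28.  ] [-54.07  14.02  28.  ] fence left end [-4.38  6.21 28.  ]
cmd-act jig [ 3.07  3.26 -1.29] F jig [ -9.8 -10.3  10.5] T [-2.25  1.53 -1.25] tcp jig [-20.52 -27.95  29.07] rot err mrad [ 8.6  7.  -0.9]
```

View pics/w21.png

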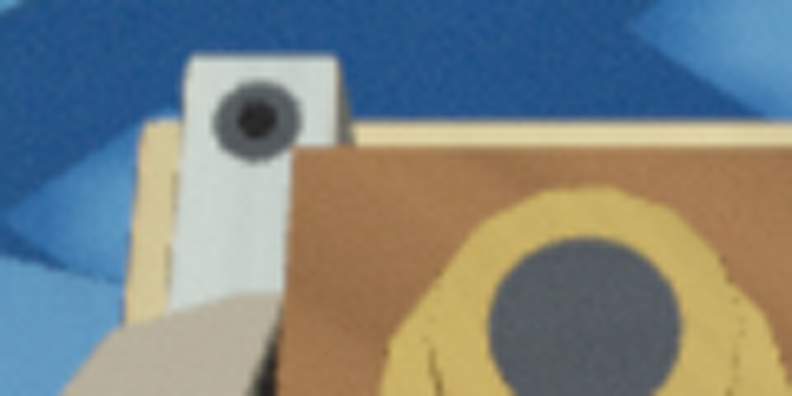

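```bash
python3 - <<'E'
from h import *
P=arm.camera_params("wrist"); w=arm.snapshot("wrist"); J=Ro.from_euler('z',-.1424).inv()
im=cv2.GaussianBlur(w.astype(float),(0,0),.8)
def edge(cols,r0,r1,ch,z,name):
    g=np.gradient(im[:,:,ch],axis=0); pts=[]
    for c in cols:
        seg=np.abs(g[r0:r1,c]); k=int(seg.argmax())
        if 0<k<len(seg)-1:
            a,b,d=seg[k-1:k+2]; k=k+.5*(a-d)/(a-2*b+d)
        pts.append((c,r0+k))
    pts=np.array(pts); q=np.array([J.apply(atz("wrist",u,v,z,P)-np.array([539,325.9,0])) for u,v in pts])
    A=np.polyfit(q[:,0],q[:,1],1); r=q[:,1]-np.polyval(A,q[:,0]); ok=np.abs(r)<2*r.std()+1e-6
    A,C=np.polyfit(q[ok,0],q[ok,1],1,cov=True); print(name,"slope mrad",(A[0]*1e3).round(2),"+-",(C[0,0]**.5*1e3).round(2),"y at -22:",np.polyval(A,-22).round(2),pts[0],pts[-1])
edge(range(278,358),200,207,2,54,"block top -y edge(R)")
edge(range(278,358),200,207,0,54,"block top -y edge(B)")
edge(range(288,384),195,201,2,8,"base -y edge")
edge(range(288,384),195,201,0,8,"base -y edge B")
edge(range(288,376),325,335,2,28,"side fence +y edge")
edge(range(252,384),342,352,2,8,"base +y edge")
jst()
E
```

```text
block top -y edge(R) slope mrad -0.73 +- 0.3 y at -22: -44.27 [278.         201.69097165] [357.         201.81033017]
block top -y edge(B) slope mrad -0.22 +- 0.14 y at -22: -44.28 [278.         201.82035105] [357.       201.764342]
base -y edge slope mrad -4.91 +- 0.33 y at -22: -68.1 [288.        197.8899704] [383.        198.1895562]
base -y edge B slope mrad 15.9 +- 2.19 y at -22: -67.89 [288.         198.46225864] [383.         197.91024567]
side fence +y edge slope mrad -4.28 +- 0.18 y at -22: 15.06 [288.        331.8351895] [375.         332.15768019]
base +y edge slope mrad -1.94 +- 0.08 y at -22: 21.64 [252. 342.] [383.         347.73912321]
cmd-act jig [ 3.07  3.25 -1.31] F jig [-10.4  -9.8  10.1] T [-2.19  1.56 -1.33] tcp jig [-20.52 -27.94  29.08] rot err mrad [ 8.6  7.  -0.9]
```

Emit:
{"name": "apply_moves", "arguments": {"moves": [[[0,0.0013,0.0015,0,0,0,34],[0,0.0026,0.0031,0,0,0,34],[0,0.0026,0.0031,0,0,0,34],[0,0.0026,0.0031,0,0,0,34],[0,0.0026,0.0031,0,0,0,34],[0,0.0026,0.0031,0,0,0,34],[0,0.0026,0.0031,0,0,0,34],[0,0.0026,0.0031,0,0,0,34]]]}}

```text
time: 25.45
tcp_pos: [514.7, 301.1, 37.1]
orientation: [-2.442, -0.002, 2.994]
ft_force: [-11.4, -7.7, 10.1]
grip_width: 44.2
```

```bash
python3 - <<'E'
from h import *
adv([0,.0026,.0031],[0,0,0]); jst()
N=toolR(np.pi-.1424,np.radians(40))
E=(curR()*N.inv()).as_rotvec()*1000; C=(load()[1]*N.inv()).as_rotvec()*1000; print("actual dev world mrad",E.round(2),"cmd dev",C.round(2))
E
```

```text
cmd-act jig [ 3.05  3.29 -1.3 ] F jig [-10.2  -9.2  10.1] T [-2.2   1.49 -0.97] tcp jig [-20.51 -27.98  29.07] rot err mrad [ 8.8  6.7 -1.4]
actual dev world mrad [-1.25  1.78 -4.87] cmd dev [ 6.6  -5.48 -1.62]
```

Emit:
{"name": "apply_moves", "arguments": {"moves": [[[0,0.0013,0.0015,0,0,0,34],[0,0.0026,0.0031,0,0,0,34],[0,0.0026,0.0031,0,0,0,34],[0,0.0026,0.0031,0,0,0,34],[0,0.0026,0.0031,0,0,0,34],[0,0.0026,0.0031,0,0,0,34],[0,0.0026,0.0031,0,0,0,34],[0,0.0026,0.0031,0,0,0,34]]]}}

```text
time: 26.45
tcp_pos: [514.7, 301.1, 37.1]
orientation: [-2.442, -0.002, 2.991]
ft_force: [-11.9, -7.1, 9.8]
grip_width: 43.7
```

```bash
cat >> h.py <<'E'
def dev():
    N=toolR(np.pi-.1424,np.radians(40))
    print("actual dev world mrad",((curR()*N.inv()).as_rotvec()*1000).round(2),"cmd dev",((load()[1]*N.inv()).as_rotvec()*1000).round(2))
E
python3 - <<'E'
from h import *
adv([0,.0026,.0031],[0,0,0]); jst();dev()
E
```

```text
cmd-act jig [ 3.06  3.31 -1.28] F jig [-10.8  -8.7   9.8] T [-2.29  1.47 -0.74] tcp jig [-20.52 -28.    29.05] rot err mrad [ 9.   6.5 -1.8]
actual dev world mrad [-1.4   1.94 -8.44] cmd dev [ 6.61 -5.47 -5.67]
```

```bash
cat > edge.py <<'E'
from h import *
def run():
    P=arm.camera_params("wrist"); J=Ro.from_euler('z',-.1424).inv()
    im=np.mean([cv2.GaussianBlur(arm.snapshot("wrist").astype(float),(0,0),.8) for _ in range(2)],0)
    def edge(cols,r0,r1,chs,z,name):
        pts=[]
        g=np.gradient(im[:,:,chs],axis=0)
        for c in cols:
            seg=np.abs(g[r0:r1,c]); k=int(seg.argmax())
            if 0<k<len(seg)-1:
                a,b,d=seg[k-1:k+2]; pts.append((c,r0+k+.5*(a-d)/(a-2*b+d)))
        pts=np.array(pts); q=np.array([J.apply(atz("wrist",u,v,z,P)-np.array([539,325.9,0])) for u,v in pts])
        A=np.polyfit(q[:,0],q[:,1],1); 
        for _ in range(3):
            r=q[:,1]-np.polyval(A,q[:,0]); ok=np.abs(r)<2*r.std()+1e-6; A=np.polyfit(q[ok,0],q[ok,1],1)
        print(name,"slope mrad",(A[0]*1e3).round(2),"y@-22",np.polyval(A,-22).round(2),len(q),r.std().round(3))
    for ch in (0,1,2):
        edge(range(278,358),199,206,ch,54,f"block {ch}")
        edge(range(288,380),195,200,ch,8,f"base-y {ch}")
        edge(range(290,372),326,336,ch,28,f"fence {ch}")
run()
E
python3 edge.py
```

```text
block 0 slope mrad -2.38 y@-22 -44.33 80 0.064
base-y 0 slope mrad 8.93 y@-22 -67.85 69 0.447
fence 0 slope mrad -1.2 y@-22 13.61 82 0.015
block 1 slope mrad -2.5 y@-22 -44.3 40 0.06
base-y 1 slope mrad -3.74 y@-22 -67.99 92 0.087
fence 1 slope mrad 14.29 y@-22 14.95 82 0.628
block 2 slope mrad 95.35 y@-22 -46.38 4 0.041
base-y 2 slope mrad -2.88 y@-22 -68.1 92 0.072
fence 2 slope mrad -2.84 y@-22 15.07 82 0.022
```

Emit:
{"name": "apply_moves", "arguments": {"moves": [[[0,-0.001,-0.001,-0.2,0.2,0,34],[-0.001,-0.002,-0.0015,-0.4,0.5,0,34],[-0.001,-0.002,-0.0015,-0.5,0.8,0,34],[-0.001,-0.002,-0.0015,-0.5,0.8,0,34],[-0.001,-0.002,-0.0015,-0.5,0.8,0,34],[-0.001,-0.002,-0.0015,-0.5,0.8,0,34],[-0.001,-0.002,-0.0015,-0.5,0.8,0,34],[-0.001,-0.002,-0.0015,-0.5,0.8,0,34]]]}}

```text
time: 27.55
tcp_pos: [514.7, 301.1, 37.1]
orientation: [-2.441, -0.002, 2.992]
ft_force: [-13.2, -9.7, 13.3]
grip_width: 44.0
```

```bash
python3 - <<'E'
from h import *
adv([-.001,-.002,-.0015],[-.5,.8,0]); st(); jst();dev()
import edge
jst()
w=arm.snapshot("wrist");cv2.imwrite("pics/w22.png",cv2.resize(w[160:360,180:460],None,fx=2.8,fy=2.8,interpolation=cv2.INTER_CUBIC))
s=arm.snapshot("scene");cv2.imwrite("pics/s22.png",cv2.resize(s[60:260,180:440],None,fx=3,fy=3,interpolation=cv2.INTER_CUBIC))
E
```

```text
t 27.55 tcp [514.72 301.12  37.05] cmd [518.8  304.47  35.26] rpy [-2.4413e+00 -1.9000e-03  2.9922e+00] cmdrpy [-2.4518  0.005   2.9959] F [-13.2  -9.7  13.3] T [-2.4   2.11 -1.04] g 44.02
q [ 0.626  0.87   1.177 -0.478  1.622 -2.261] eff [  0.6  -63.14 -28.45  -1.57  -4.47   0.25]
cmd-act jig [ 3.56  3.9  -1.79] F jig [-11.7 -11.5  13.3] T [-2.67  1.75 -1.04] tcp jig [-20.51 -27.98  29.05] rot err mrad [10.5  7.7 -1.6]
actual dev world mrad [-1.89  2.22 -6.96] cmd dev [ 7.51 -6.19 -3.23]
block 0 slope mrad -0.16 y@-22 -44.32 80 0.058
base-y 0 slope mrad 12.6 y@-22 -67.9 68 0.371
fence 0 slope mrad -0.98 y@-22 13.61 82 0.015
block 1 slope mrad -2.83 y@-22 -44.33 30 0.187
base-y 1 slope mrad -4.56 y@-22 -67.99 92 0.069
fence 1 slope mrad -1.46 y@-22 15.1 82 0.506
block 2 slope mrad 67.09 y@-22 -45.78 4 0.016
base-y 2 slope mrad -3.87 y@-22 -68.09 92 0.055
fence 2 slope mrad -1.55 y@-22 15.08 82 0.021
cmd-act jig [ 3.57  3.9  -1.8 ] F jig [-11.6 -10.2  13.8] T [-2.66  1.73 -1.06] tcp jig [-20.52 -27.97  29.07] rot err mrad [10.5  7.7 -1.7]
```

View pics/w22.png

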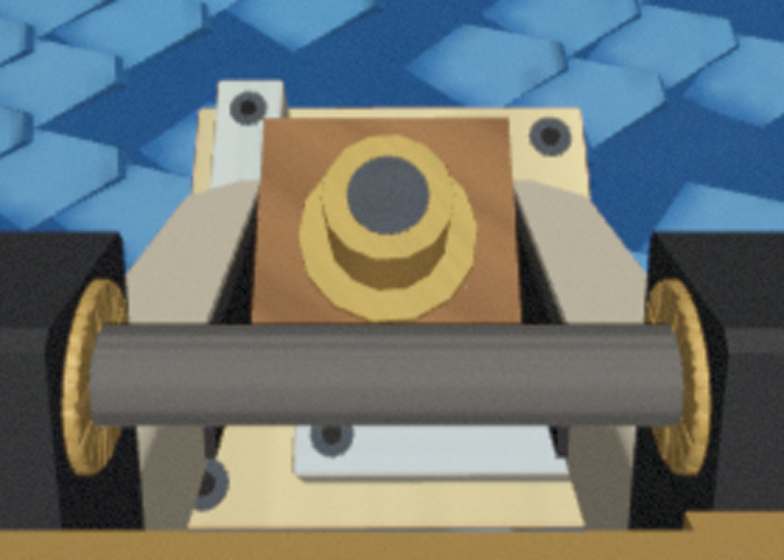

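View pics/s22.png

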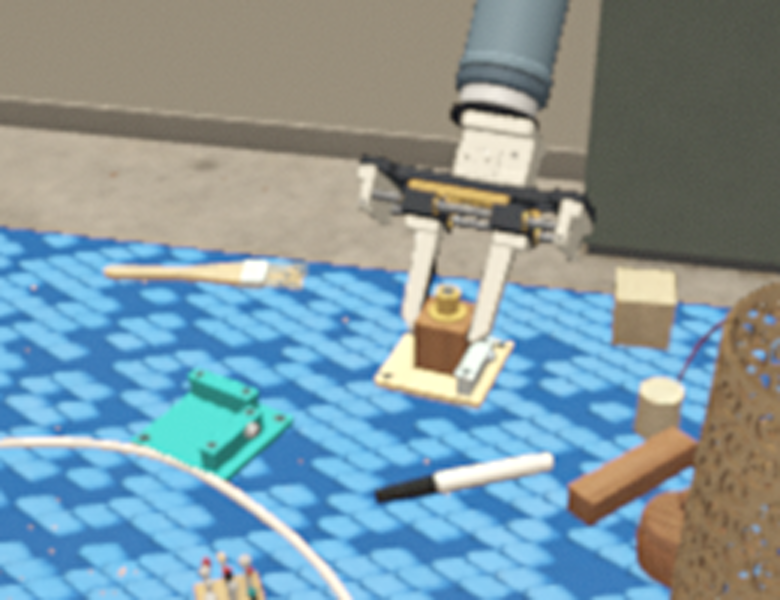

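The blank is seated against both fences and stable. The contact forces are about 11.6 N (x), 10.2 N (y) and 13.8 N down. I'm handing in.

```bash
python3 - <<'E'
from h import *
st(); print(arm.job_done())
E
```

```text
t 27.75 tcp [514.73 301.12  37.05] cmd [518.8  304.47  35.26] rpy [-2.4413e+00 -1.9000e-03  2.9923e+00] cmdrpy [-2.4518  0.005   2.9959] F [-12.4  -9.3  13.1] T [-2.37  2.07 -1.06] g 43.66
q [ 0.626  0.87   1.177 -0.478  1.622 -2.261] eff [  0.6  -63.14 -28.45  -1.57  -4.47   0.25]
the job is handed in; nothing more can be done
None
```

The bush is home in the blank and the blank is in the jig corner, with the gripper still holding it against both fences. I handed the job in at 27.75 s of the 61 s allowed. I worked with the tool leaned 40° to the left so the arm stayed clear of the microscope. I did not touch the other things on the bench or the turquoise look-alike.

**Last checks:**
- **Bush:** it seated at the height expected for the collar on the wood, at 5.4 N. The pictures show the collar down on the wood.
- **Contact with the jig:** the blank stopped on the back fence, the side fence and the base in turn. It is held with about 12 N, 10 N and 14 N against them, and the opening is about 44 mm, steady in the final readings.
- **Squareness:** camera edge fits put the blank within a few milliradians of the fences. The different edges and colours disagree with each other by about that much, and several fits failed outright. A small yaw sweep, watching the contact torque, did not fix the yaw any better.
- **Position along x:** contact came about 1.5 mm beyond where my first camera measurement put the back fence. Pictures after the push show the blank's face on the fence to within about 0.5 mm, so I took it as calibration error.

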